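# Service the bedside lamp's battery unit

### The arm

A 7-joint arm with a two-finger parallel gripper is mounted at the origin on the work surface. World frame = base frame: x ahead of the robot, y to its left, z up, the work surface at z = 0. Lengths are in m, angles in degrees, forces in N, time in s.
With the tool pointing down it reaches from about 0.35 to 0.9 m from the base axis. Payload 7.2 kg.
Tool frame: the origin (TCP) lies between the finger pads; the fingertips stand 14 mm ahead of it and the grasp point (between the pads) lies 5 mm behind it; z points along the fingers, y is the line along which they close (so a half turn about z gives the same grasp; the last joint's range is limited). The gripper opens to 85 mm and grips with 20 to 120 N. Pads are 22 mm wide; open, the fingers measure 114 mm over their backs; the gripper's body (76 mm by 85 mm) begins 54 mm behind the grasp point. The pads swing forward as they close: fully open they stand 13 mm farther back than shut.
Start: joints at [62.326, 23.554, -0.728, 91.456, 0.321, 64.991, -4.71], TCP at [0.252, -0.572, 0.245] pointing down, gripper open.
Joint ranges: [-169.25, 169.25], [-16.82, 113.86], [-84.01, 82.57], [7.8, 145.47], [-59.2, 239.2], [7.22, 106.19], [-163.78, 163.78]. Speed limits (degrees/s): [136.94, 136.94, 172.46, 172.46, 180, 180, 180].

### API

Orientations are given as [roll, pitch, yaw] about the fixed x, y, z axes, in that order (R = Rz(yaw) Ry(pitch) Rx(roll)).
In Python, from rig import manip gives the robot as it stands. The module is installed in compiled form; this text tells all that it offers.
- The arm moves only by the tool arm_command, never from a script. Its argument "motion" is a list of rows, each a list of 3 entries, a list of its own where there are three numbers: the turn, a rotation vector about the world's x, y, z each as a share of 0.12 rad, from -1 to 1, then the shift along the world's x, y, z each as a share of 0.025 m, from -1 to 1, then the closure, from -1 (fully open) to 1 (shut). A call has exactly 5 rows; each row shifts and turns the commanded pose from where the row before left it; what a row does not reach is not made up. A row lasts 1/8 s, in which the tool goes at most 62.5 mm and 10.7 degrees, less where a joint would pass 70% of its speed; a pose out of reach is approached as far as the arm can. A call with a number of a shift or a turn outside -1 to 1 is refused whole. A call with a gripper value outside its range is refused whole. The fingers move at their own pace and stop on an object; "squeeze" is the grip in N (left out, the last holds). Time passes only in rows, so rows that do not move let the fingers close, or fill a call up. It gives the time, the measured TCP pose, the force, the opening and the grip force at its end, in the units of the state.
- manip.state(): the state, without advancing time (a new reading comes with each control period).
- manip.get_image(name): name is "scene" or "top" or "wrist"; returns the picture (384x512x3 uint8, red, green, blue); there is no depth.
- manip.camera_params(name): a dict with "fx", "fy", "cx", "cy" (pixels), "eye" and "rotation" of the camera in the world. Camera axes: x right, y up, looking along -z (the intrinsics and any distortion apply to the point x, -y, -z); pixel columns grow to the right and rows downward; lengths in m; the calibration is good to about 2 mm. A picture is of the moment at which its call begins: read the wrist's pose just before it. camera_params takes no time and is no camera call; for the wrist camera it gives the pose at the moment of the call.
- manip.sign_off(): hands the job in; it is judged then, once.
The state is a dict: "clock": time; "joint_pos": joint angles; "joint_velocities": joint speeds; "tau": joint torques, N m; "eef_pos": TCP position; "eef_rot": TCP orientation; "ft_force": force on the tool from outside, world axes, zero at the start; "torque": the same for the moment, N m; "opening": finger opening in m; "finger_force": force on a finger pad.
Only numpy, scipy, OpenCV 4.12 (cv2) and the standard library are available. Lean on these libraries where they do the work, as an engineer would, in place of code of your own. Each camera call takes 0.05 s, during which the arm holds its last target. There are 200 camera calls.

### The job

Get the bedside lamp's battery unit ready: first stand the spare battery, contact nub up, fully down in the one empty well. Then, with the flat driver and not with the gripper itself, turn both slotted screws on the sloping front clockwise until they stop, and stand the driver back in its wooden stand, fully down. Leave the batteries already fitted, the books, phone, candle and plant where they are.

Things in the scene. Friction and masses are not known exactly. Their poses are not given: they have to be found in the camera images.
- unit: White battery unit, fixed, its front turned away from the robot, 190 (x) x 200 (y) mm. Origin: centre of underside; z up, front is -x. Level deck (x -20 to +95 mm, 68 mm high) with three wells 55 mm apart along y at x = 30. The front face slopes down to x = -95 (25 mm high), its normal leaning 30 degrees from vertical towards -x; two screws on it at x = -57.5, z = 46, y = +52 and -52 mm.
- screw_left_slot (a point): Centre of the slot's floor of the screw at the unit's +y side. z points out of the sloping face along the screw's axis, x along the slot. Steel head 30 mm in diameter standing 9 mm off the face; straight slot right across it, 6.6 mm wide (widened at the mouth by a 1.2 mm chamfer), 6 mm deep.
- screw_right_slot (a point): The same for the equal screw at the unit's -y side.
- screw_left (a joint): Angle of the +y screw, rad; grows clockwise seen from outside. Starts between 0 and 0.5; stops at 1.55 (fully home: the slot runs straight up and down the slope; at 0 it lies across it). It stays where it is left.
- screw_right (a joint): The same for the -y screw.
- well_1: An open round well (ring) on the unit's level rear deck: bore 31 mm, outer diameter 39 mm, 18 mm high, open at the top; a seated cell stands on the deck and sticks out 32 mm. Origin on the axis at deck level, 68 mm above the table.
- well_2: Another equal open round well (ring) on the unit's level rear deck: bore 31 mm, outer diameter 39 mm, 18 mm high, open at the top; a seated cell stands on the deck and sticks out 32 mm. Origin on the axis at deck level, 68 mm above the table.
- well_3: Another equal open round well (ring) on the unit's level rear deck: bore 31 mm, outer diameter 39 mm, 18 mm high, open at the top; a seated cell stands on the deck and sticks out 32 mm. Origin on the axis at deck level, 68 mm above the table. Two of the three wells hold a cell, one is empty; their order along the row varies.
- cell_1: Already fitted: C-size battery cell, a cylinder 26 mm in diameter and 50 mm tall in all (the top 3 mm is the small contact nub), black sleeve, metal ends, 66 g. Origin at the centre of its underside, z up through the nub.
- cell_2: Already fitted: C-size battery cell, a cylinder 26 mm in diameter and 50 mm tall in all (the top 3 mm is the small contact nub), black sleeve, metal ends, 66 g. Origin at the centre of its underside, z up through the nub.
- spare: The spare: C-size battery cell, a cylinder 26 mm in diameter and 50 mm tall in all (the top 3 mm is the small contact nub), black sleeve, metal ends, 66 g. Origin at the centre of its underside, z up through the nub. It stands on the table close to the books' front (-x) face, 16 mm of free gap between them.
- driver: Flat driver standing blade down in its stand, 111 mm long, 90 g. Origin: centre of the blade tip's edge; z up the tool to the handle, x along the blade's width. Blade 18 (x) x 3.2 (y) x 14 mm; shank 14 x 8 mm up to z = 45; collar 28 x 28 mm, z 45 to 51; black square handle 22 x 22 mm, z 51 to 111 mm, faces square to x and y.
- stand: Wooden block fixed to the table, 70 (x) x 60 (y) x 50 mm high, with an upright hole right through, 23 mm (x) by 14 mm (y). Origin: centre of its underside. The driver's collar rests on its top, the blade tip then 5 mm above the table.
- books: Two small books stacked, 110 (x) x 150 (y) x 40 mm; bystander. Origin: centre of underside.
- phone: Phone lying flat, 72 (x) x 148 (y) x 9 mm; bystander. Origin: centre of underside.
- candle: Candle in a ribbed green glass, 90 mm in diameter, 78 mm high; bystander. Origin: centre of underside.
- plant: Succulents in a white round pot, 100 mm in diameter, about 120 mm high; bystander. Origin: centre of underside.
Mind the look-alikes: they are no part of the job. Leave any pink or red look-alike of the spare alone. Of the things that look like the stand, the smallest one is meant.

How it is judged:
By the outcome, as a careful person would: the job done as asked, in the order asked, and still so for the second after the job is handed in, with the robot touching nothing.
It also fails if it takes over 72 s, if anything falls off the work surface, if the arm or the gripper's body presses on something with over 40 N, if the wrist force passes 120 N, or if a joint passes its speed limit or range.

## Working session

There is one attempt and no reset: what is moved stays moved. The work goes in short steps, Python scripts to look and compute and a tool call to move; the robot and the scene stay as the last step left them, time stands still between calls to the robot, and variables do not carry over. Pictures are saved under pics/ and viewed, at most 10 in all, crops included, and the job is handed in when it is done.

Besides the shell and the picture viewer there is one more tool, called after ">>>" as name([rows], argument=value, ...), one row to a line, values as JSON. arm_command: Moves the arm, as the interface text tells. Shift numbers are shares of 0.025 m and turn numbers shares of 0.12 rad, none past 1 either way. Its arguments: {"type":"object","properties":{"motion":{"type":"array","items":{"type":"array"}},"squeeze":{"type":"number"}},"required":["motion"]}

```bash
mkdir -p pics; cat > h.py <<'E'
import numpy as np, cv2
from rig import manip
from scipy.spatial.transform import Rotation as R
def snap(n,f):
    p=manip.camera_params(n); im=np.array(manip.get_image(n)); cv2.imwrite(f'pics/{f}.png',im[:,:,::-1]); return im,p
def ray(p,u,v):
    K=np.array([[p['fx'],0,p['cx']],[0,p['fy'],p['cy']],[0,0,1]]);
    d=p.get('distortion',p.get('dist'))
    q=cv2.undistortPoints(np.array([[[u,v]]],float),K,None if d is None else np.array(d,float))[0,0]
    w=np.array(p['rotation'])@np.array([q[0],-q[1],-1.]); return np.array(p['eye']),w
def onz(p,u,v,z):
    e,w=ray(p,u,v); return e+w*(z-e[2])/w[2]
def proj(p,X):
    c=np.array(p['rotation']).T@(np.array(X)-np.array(p['eye'])); K=np.array([[p['fx'],0,p['cx']],[0,p['fy'],p['cy']],[0,0,1.]])
    d=p.get('distortion',p.get('dist'))
    return cv2.projectPoints(np.array([[c[0],-c[1],-c[2]]]),np.zeros(3),np.zeros(3),K,None if d is None else np.array(d,float))[0][0,0]
E
python3 - <<'E'
from h import *
for n in('scene','top','wrist'):
    im,p=snap(n,n+'0'); print(n,p)
a=cv2.imread('pics/scene0.png');
print(manip.state())
E
```

```text
scene {'fx': 431.23801615587684, 'fy': 431.23801615587684, 'cx': 243.351366511776, 'cy': 193.34946775657548, 'eye': array([1.11765487, 0.35783615, 1.00544703]), 'rotation': array([ 35.56612007,  -0.38500404, 120.54962418])}
top {'fx': 391.37483881057324, 'fy': 391.37483881057324, 'cx': 257.2088860546859, 'cy': 195.5098778729289, 'eye': array([0.31648015, 0.02640942, 1.28698502]), 'rotation': array([ 11.38584324,  -0.78519911, -88.39999586])}
wrist {'fx': 340.46380550817906, 'fy': 340.46380550817906, 'cx': 252.3864541700567, 'cy': 193.86262534277967, 'eye': array([ 0.32259883, -0.53952238,  0.37344492]), 'rotation': array([-17.52725113,   0.13125358, -66.21638827])}
{'clock': 0.15, 'joint_pos': array([62.3257904 , 23.59055024, -0.72744595, 91.48942682,  0.31965918,
       64.9913199 , -4.7108064 ]), 'joint_velocities': array([ 0.06038813, -0.1724255 ,  0.05314773, -0.1409492 , -0.03080456,
       -0.02154937, -0.07024823]), 'tau': array([ 1.74678426e-03, -6.01036620e+01,  6.82864431e-01, -2.99648112e+01,
        1.39203042e-02,  7.83263182e-03,  2.93424966e-05]), 'eef_pos': array([ 0.25171649, -0.5717002 ,  0.24466057]), 'eef_rot': array([-1.79930846e+02,  4.10275679e-03,  2.37655537e+01]), 'ft_force': array([-0.26351948, -0.36119998, -0.01087937]), 'torque': array([ 0.05477507, -0.02848316,  0.07439451]), 'finger_force': 0.0, 'opening': 0.08548027871337895}
```

```bash
sed -i "s/np.array(p\['rotation'\])/R.from_euler('xyz',p['rotation'],degrees=True).as_matrix()/" h.py; grep -n rotation h.py; python3 -c "
import cv2
for n in('scene0','top0'): cv2.imwrite(f'pics/{n}b.png',cv2.resize(cv2.imread(f'pics/{n}.png'),(800,600),interpolation=2))"
```

```text
10:    w=R.from_euler('xyz',p['rotation'],degrees=True).as_matrix()@np.array([q[0],-q[1],-1.]); return np.array(p['eye']),w
14:    c=R.from_euler('xyz',p['rotation'],degrees=True).as_matrix().T@(np.array(X)-np.array(p['eye'])); K=np.array([[p['fx'],0,p['cx']],[0,p['fy'],p['cy']],[0,0,1.]])
```

View pics/scene0b.png

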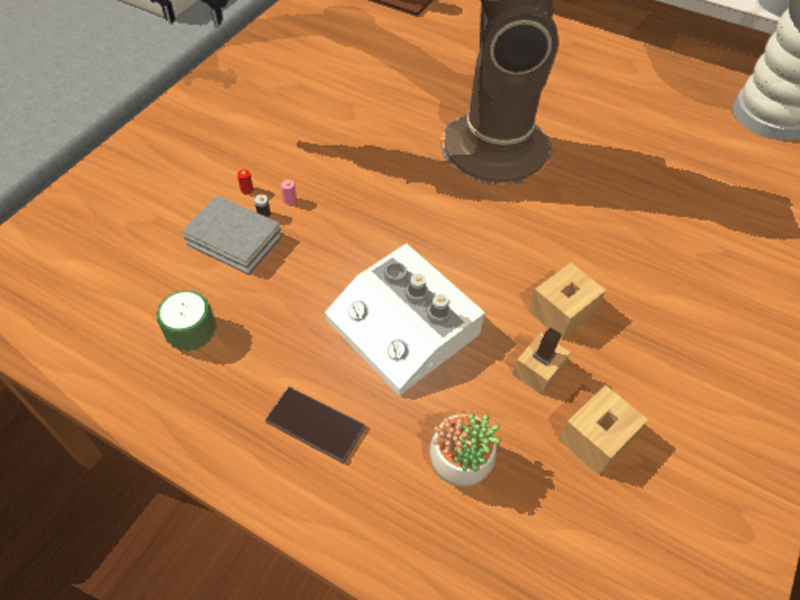

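View pics/top0b.png

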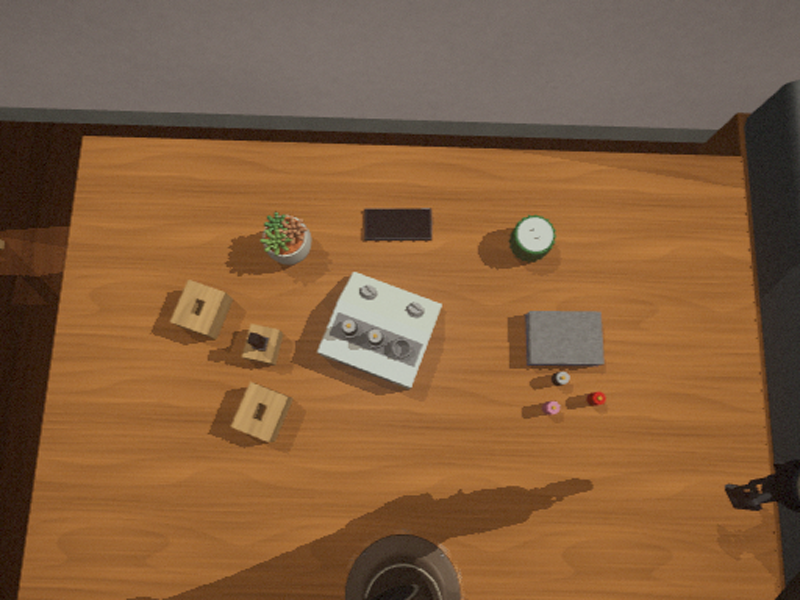

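The scene shows the unit mid-table with its empty well on the books' side. The black spare (top view, 800-px scale, ~(561,378)) stands in front of the books, and the driver is in the small middle block (~(260,343)). I'll zoom in for exact pixels.

```bash
python3 - <<'E'
import cv2,numpy as np
t=cv2.imread('pics/top0.png'); s=cv2.imread('pics/scene0.png')
def c(im,u,v,w,h,k): return cv2.resize(im[v:v+h,u:u+w],None,fx=k,fy=k,interpolation=cv2.INTER_CUBIC)
m=np.zeros((600,800,3),np.uint8)
m[:300,:400]=c(t,200,170,100,75,4)   # unit top
m[:300,400:]=c(s,205,152,114,86,3.5)[:300,:400] # unit scene
m[300:,:400]=c(t,145,200,50,38,8)[:300] # stand top
m[300:,400:]=c(t,330,195,66,50,6)[:300,:400] # books spare
cv2.imwrite('pics/mos.png',m)
E
```

```text
Traceback (most recent call last):
ValueError: could not broadcast input array from shape (300,399,3) into shape (300,400,3)
```

```bash
python3 - <<'E'
import cv2,numpy as np
t=cv2.imread('pics/top0.png'); s=cv2.imread('pics/scene0.png')
def c(im,u,v,k): return cv2.resize(im[v:v+320//k,u:u+420//k],None,fx=k,fy=k,interpolation=cv2.INTER_CUBIC)[:300,:400]
m=np.zeros((600,800,3),np.uint8)
m[:300,:400]=c(t,200,170,4)
m[:300,400:]=c(s,205,152,3)
m[300:,:400]=c(t,145,200,8)
m[300:,400:]=c(t,330,195,6)
cv2.imwrite('pics/mos.png',m)
E
```

```text
(no output)
```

View pics/mos.png

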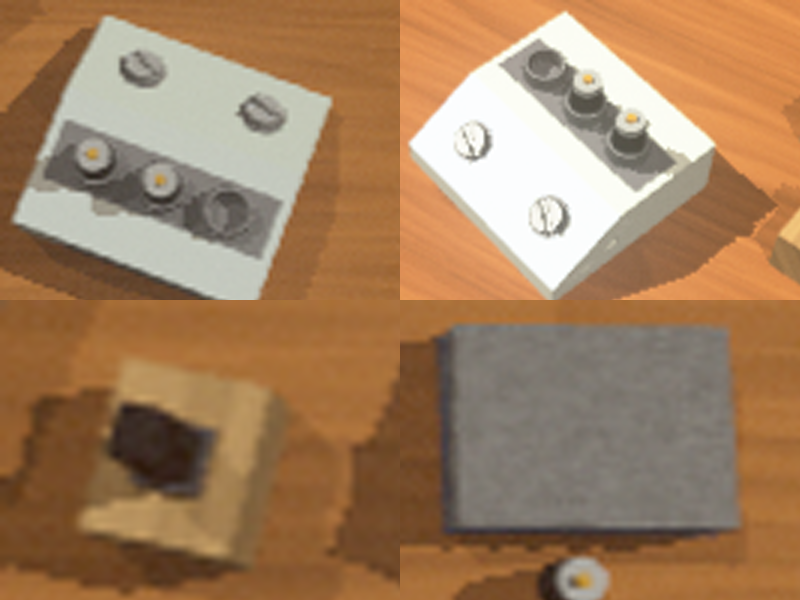

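```bash
python3 - <<'E'
from h import *
t=manip.camera_params('top'); s=manip.camera_params('scene')
np.set_printoptions(precision=4,suppress=True)
def tri(a,b):
    e1,w1=ray(t,*a); e2,w2=ray(s,*b); A=np.stack([w1,-w2],1); k=np.linalg.lstsq(A,e2-e1,rcond=None)[0]
    return (e1+k[0]*w1+e2+k[1]*w2)/2, np.linalg.norm(e1+k[0]*w1-e2-k[1]*w2)
T=lambda x,y,k,u,v:(u+x/k,v+y/k)
a=T(93,153,4,200,170);b=T(160,182,4,200,170);w=T(226,211,4,200,170)
print('cells top',onz(t,*a,.118),onz(t,*b,.118),'well',onz(t,*w,.086))
sa=T(232,118,3,205,152);sb=T(188,79,3,205,152)
print('scene',onz(s,*sa,.118),onz(s,*sb,.118),tri(a,sa),tri(b,sb))
for p,q in(((143,68),(148,215)),((263,113),(72,140))):
    P=T(*p,4,200,170);Q=T(*q,3,205,152); print('screw',onz(t,*P,.054),onz(s,*Q,.054),tri(P,Q))
for c in((125,58),(272,89),(240,262),(78,225)): print('stand',onz(t,*T(*c,8,145,200),.05))
print('spare',onz(t,*T(184,280,6,330,195),.05))
for c in((55,26),(327,26),(340,228),(45,230)): print('book',onz(t,*T(*c,6,330,195),.04))
print('handle',onz(t,*T(150,145,8,145,200),.116))
E
```

```text
cells top [0.5098 0.1185 0.118 ] [0.4892 0.0671 0.118 ] well [0.4729 0.0165 0.086 ]
scene [0.512  0.1223 0.118 ] [0.4945 0.0703 0.118 ] (array([0.5099, 0.12  , 0.1143]), np.float64(0.002678397761747881)) (array([0.49  , 0.0677, 0.1114]), np.float64(0.000861632265702612))
screw [0.591  0.0864 0.054 ] [0.5969 0.0908 0.054 ] (array([0.5926, 0.0876, 0.0455]), np.float64(0.001755130510885449))
screw [ 0.557  -0.0112  0.054 ] [ 0.5634 -0.0067  0.054 ] (array([ 0.5585, -0.0108,  0.0451]), np.float64(0.0015097249800264943))
stand [0.5183 0.3237 0.05  ]
stand [0.5075 0.2644 0.05  ]
stand [0.4382 0.2723 0.05  ]
stand [0.451  0.3371 0.05  ]
spare [ 0.4272 -0.3146  0.05  ]
book [ 0.5635 -0.2506  0.04  ]
book [ 0.568  -0.3987  0.04  ]
book [ 0.4583 -0.4016  0.04  ]
book [ 0.4526 -0.2437  0.04  ]
handle [0.4747 0.296  0.116 ]
```

>>> arm_command([
  [[0,0,-0.35],[0.7,1,-0.3],-1],
  [[0,0,-0.35],[0.7,1,-0.3],-1],
  [[0,0,-0.35],[0.7,1,-0.3],-1],
  [[0,0,-0.35],[0.7,1,-0.3],-1],
  [[0,0,-0.35],[0.7,1,-0.3],-1],
], squeeze=40)

```text
clock: 0.78
eef_pos: [0.3398, -0.446, 0.2074]
eef_rot: [-180.0, 0.0, 11.7]
ft_force: [-0.5, 0.0, -0.3]
opening: 0.0855
finger_force: 0.0
```

>>> arm_command([
  [[0,0,-0.35],[0.7,1,-0.3],-1],
  [[0,0,-0.35],[0.7,1,-0.3],-1],
  [[0,0,-0.35],[0.7,1,-0.3],-1],
  [[0,0,-0.35],[0.7,1,-0.3],-1],
  [[0,0,0],[0,0,0],-1],
])

```text
clock: 1.4
eef_pos: [0.4107, -0.3443, 0.1771]
eef_rot: [-179.9, 0.0, 2.3]
ft_force: [0.6, -0.4, 0.2]
opening: 0.0852
finger_force: 0.0
```

```bash
python3 - <<'E'
from h import *
im,p=snap('wrist','w1'); st=manip.state(); print(st['eef_pos'],st['eef_rot'],st['joint_pos'],st['ft_force'],p['eye'],p['rotation'])
print(proj(p,[.427,-.315,.05]))
E
```

```text
[ 0.40974587 -0.34604628  0.17745078] [-1.79965546e+02  3.67170537e-02  2.26032915e+00] [ 37.33991989  19.18487345  -2.89271979 108.06931985   1.18567025
  52.82442867 -53.84942491] [-1.12691338 -0.16563472 -0.2646292 ] [ 0.48807179 -0.34025719  0.30595045] [-17.5718044    0.1648942  -87.64169776]
[217.31035584 167.74469277]
```

View pics/w1.png

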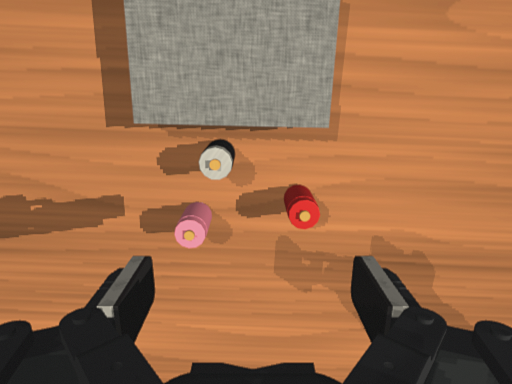

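The spare's top is at about (216,162), with the books' front edge on row ~125. The red and pink cells are clear of the finger lane.

```bash
python3 - <<'E'
from h import *
np.set_printoptions(precision=4,suppress=True)
im=cv2.imread('pics/w1.png')
p=dict(manip.camera_params('wrist'))
print(onz(p,214.5,164,.05),onz(p,216,162.5,.047))
for c in((133,123),(330,127)):print('book',onz(p,*c,.04))
st=manip.state();print(st['eef_pos'],st['eef_rot'])
g=cv2.cvtColor(im,cv2.COLOR_BGR2HSV)[130:190,190:250]
m=((g[:,:,1]<50)&(g[:,:,2]>120)).astype(np.uint8); c=max(cv2.findContours(m,0,2)[0],key=cv2.contourArea); print(cv2.minEnclosingCircle(c))
E
```

```text
[ 0.4289 -0.3147  0.05  ] [ 0.4294 -0.3155  0.047 ]
book [ 0.4563 -0.2507  0.04  ]
book [ 0.4594 -0.4026  0.04  ]
[ 0.4097 -0.346   0.1775] [-179.9655    0.0367    2.2603]
((25.232202529907227, 32.327117919921875), 16.629812240600586)
```

>>> arm_command([
  [[0,0,-0.1],[0.39,0.63,-0.8],-1],
  [[0,0,-0.1],[0.39,0.63,-0.8],-1],
  [[0,0,0],[0,0,-1],-1],
  [[0,0,0],[0,0,-1],-1],
  [[0,0,0],[0,0,-1],-1],
])

```text
clock: 2.08
eef_pos: [0.4283, -0.3169, 0.0622]
eef_rot: [179.9, -0.0, 0.7]
ft_force: [0.0, -0.3, 0.3]
opening: 0.0854
finger_force: 0.0
```

>>> arm_command([
  [[0,0,0],[0,0,-0.7],-1],
  [[0,0,0],[0,0,-0.3],-1],
  [[0,0,0],[0,0,0],0.5],
  [[0,0,0],[0,0,0],1],
  [[0,0,0],[0,0,0],1],
])

```text
clock: 2.7
eef_pos: [0.4293, -0.3158, 0.0385]
eef_rot: [180.0, -0.1, 0.7]
ft_force: [0.1, 0.9, 0.9]
opening: 0.0322
finger_force: 0.0
```

>>> arm_command([
  [[0,0,0],[0,0,0],1],
  [[0,0,0],[0,0,0],1],
  [[0,0,0],[0,0,0],1],
  [[0,0,0],[0,0,0],1],
  [[0,0,0],[0,0,0.2],1],
])

```text
clock: 3.32
eef_pos: [0.4287, -0.3154, 0.0429]
eef_rot: [-180.0, 0.0, 0.7]
ft_force: [0.6, -0.8, -0.5]
opening: 0.0248
finger_force: 39.3
```

>>> arm_command([
  [[0,0,0],[0,0,1],1],
  [[0,0,0],[0,0,1],1],
  [[0,0,0],[0,0,1],1],
  [[0,0,0.8],[0.1,1,1],1],
  [[0,0,0.8],[0.1,1,1],1],
])

```text
clock: 3.95
eef_pos: [0.4336, -0.265, 0.1687]
eef_rot: [180.0, 0.0, 11.9]
ft_force: [-0.2, -0.3, -0.5]
opening: 0.0243
finger_force: 39.4
```

>>> arm_command([
  [[0,0,0.8],[0.15,1,0.7],1],
  [[0,0,0.8],[0.15,1,0],1],
  [[0,0,0.8],[0.15,1,0],1],
  [[0,0,0.8],[0.15,1,0],1],
  [[0,0,0.8],[0.15,1,0],1],
])

```text
clock: 4.58
eef_pos: [0.4527, -0.1389, 0.1851]
eef_rot: [-180.0, 0.0, 39.6]
ft_force: [0.2, -0.1, -0.2]
opening: 0.0245
finger_force: 39.4
```

>>> arm_command([
  [[0,0,0.8],[0.15,1,0],1],
  [[0,0,0.8],[0.15,1,0],1],
  [[0,0,0.8],[0.15,1,0],1],
  [[0,0,0.8],[0.15,1,0],1],
  [[0,0,0.8],[0.1,1,0],1],
])

```text
clock: 5.2
eef_pos: [0.4704, -0.0138, 0.1853]
eef_rot: [180.0, -0.0, 67.1]
ft_force: [0.3, -0.9, -0.8]
opening: 0.0245
finger_force: 39.4
```

>>> arm_command([
  [[0,0,0.5],[0.1,0.9,0],1],
  [[0,0,0],[0,0,0],1],
  [[0,0,0],[0,0,0],1],
  [[0,0,0],[0,0,0],1],
  [[0,0,0],[0,0,0],1],
])

```text
clock: 5.82
eef_pos: [0.4726, 0.0063, 0.1853]
eef_rot: [180.0, 0.0, 70.1]
ft_force: [0.4, -0.5, -1.6]
opening: 0.0246
finger_force: 39.4
```

```bash
python3 - <<'E'
from h import *
im,p=snap('wrist','w2'); st=manip.state(); print(st['eef_pos'],st['eef_rot'],st['joint_pos'],st['ft_force'],p)
print(proj(p,[.473,.0165,.086]))
E
```

```text
[0.47258998 0.00645001 0.18529138] [1.79998310e+02 1.10160317e-02 7.01141382e+01] [ 15.52036271  14.67732076 -25.82408134 114.64925965   8.02519886
  52.36162376 -34.37334071] [-0.81853999 -0.37890518 -0.51978761] {'fx': 340.46380550817906, 'fy': 340.46380550817906, 'cx': 252.3864541700567, 'cy': 193.86262534277967, 'eye': array([0.49902909, 0.08011998, 0.314184  ]), 'rotation': array([-1.75164215e+01, -6.33303459e-03, -1.98845372e+01])}
[248.29464147 189.31443938]
```

View pics/w2.png

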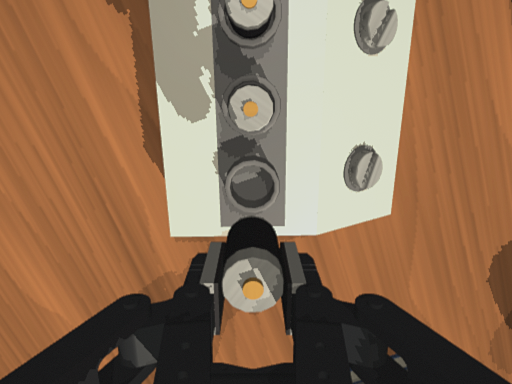

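The empty well's rim is centred at about (251,185), with the fitted nubs at (250.5,109) and (249,2). The held cell sits upright, and the screw heads are at (364,168) and (378,24).

```bash
python3 - <<'E'
from h import *
np.set_printoptions(precision=4,suppress=True)
p=manip.camera_params('wrist'); st=manip.state(); x=st['eef_pos']
A=onz(p,249,2,.118);B=onz(p,250.5,109,.118);W=onz(p,251,185,.086)
print(A,B,W,'extrap',2*B-A,'extrapB',B-(A-B)/np.linalg.norm(A-B)*.055, np.degrees(np.arctan2(*(A-B)[1::-1])),np.linalg.norm(A-B))
print('held',proj(p,x+[0,0,.0128]),x)
im=cv2.imread('pics/w2.png'); h=cv2.cvtColor(im,cv2.COLOR_BGR2HSV)
m=cv2.inRange(h,(10,120,150),(25,255,255)); 
n,l,s,c=cv2.connectedComponentsWithStats(m)
for i in range(1,n):
    if s[i,4]>30 and 200<c[i,0]<300: print(s[i],c[i])
E
```

```text
[0.5115 0.1197 0.118 ] [0.494  0.0693 0.118 ] [0.4759 0.0189 0.086 ] extrap [0.4765 0.0188 0.118 ] extrapB [0.4759 0.0173 0.118 ] 70.85914800275947 0.053373201327398236
held [252.9238 294.7629] [0.4726 0.0065 0.1853]
[241   0  16   8 100] [248.8    2.91]
[243 101  15  16 174] [250.1437 108.5805]
[243 281  20  18 295] [252.5085 289.6068]
[276 298   8  27  99] [279.7273 309.4343]
[ 213  306   80   62 3318] [252.5582 340.55  ]
```

>>> arm_command([
  [[0,0,0],[0.11,0.42,0],1],
  [[0,0,0],[0,0,-1],1],
  [[0,0,0],[0,0,-0.8],1],
  [[0,0,0],[0,0,-0.6],1],
  [[0,0,0],[0,0,-0.2],1],
])

```text
clock: 6.5
eef_pos: [0.4751, 0.0179, 0.1195]
eef_rot: [-179.9, 0.0, 70.2]
ft_force: [0.2, -0.2, -1.7]
opening: 0.0248
finger_force: 39.4
```

```bash
python3 - <<'E'
from h import *
im,p=snap('wrist','w3'); st=manip.state(); print(st['eef_pos'],st['ft_force'],st['torque'])
E
```

```text
[0.47508473 0.01779218 0.11945809] [-0.59699729  0.27913598 -0.79754365] [ 0.00552739 -0.03067246 -0.03767497]
```

View pics/w3.png

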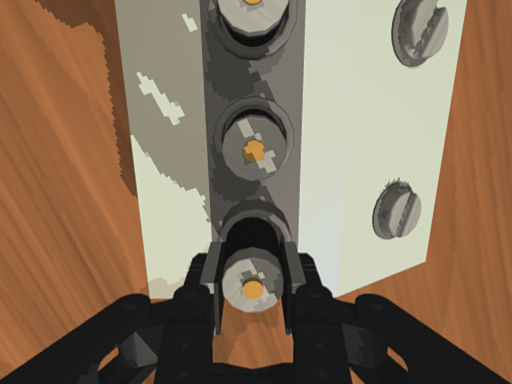

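The cell's bottom is inside the ring with no contact force; the held nub at (253,289) lines up with the row. Lowering on.

>>> arm_command([
  [[0,0,0],[0,0,-0.3],1],
  [[0,0,0],[0,0,-0.24],1],
  [[0,0,0],[0,0,0],1],
  [[0,0,0],[0,0,0],1],
  [[0,0,0],[0,0,0],1],
])

```text
clock: 7.18
eef_pos: [0.4754, 0.0174, 0.1069]
eef_rot: [180.0, -0.0, 70.2]
ft_force: [-1.2, -0.4, -0.3]
opening: 0.0248
finger_force: 39.4
```

>>> arm_command([
  [[0,0,0],[0,0,-0.06],1],
  [[0,0,0],[0,0,-0.03],1],
  [[0,0,0],[0,0,0],1],
  [[0,0,0],[0,0,0],1],
  [[0,0,0],[0,0,0],1],
])

```text
clock: 7.8
eef_pos: [0.4756, 0.0176, 0.1064]
eef_rot: [179.9, 0.0, 70.2]
ft_force: [-7.8, -1.2, 23.8]
opening: 0.0247
finger_force: 41.9
```

>>> arm_command([
  [[0,0,0],[0,0,0.04],0.3],
  [[0,0,0],[0,0,0],-0.5],
  [[0,0,0],[0,0,0],-1],
  [[0,0,0],[0,0,0],-1],
  [[0,0,0],[0,0,0.3],-1],
])

```text
clock: 8.43
eef_pos: [0.4749, 0.0175, 0.1128]
eef_rot: [-179.9, 0.0, 70.2]
ft_force: [0.8, 0.0, 0.2]
opening: 0.0855
finger_force: 0.0
```

>>> arm_command([
  [[0,0,0],[0,0,1],-1],
  [[0,0,0],[0,0,1],-1],
  [[0,0,0],[0,0,1],-1],
  [[0,0,0.15],[0,1,1],-1],
  [[0,0,0.15],[0,1,1],-1],
])

```text
clock: 9.05
eef_pos: [0.4753, 0.0679, 0.2394]
eef_rot: [180.0, -0.0, 72.2]
ft_force: [0.9, 0.3, 0.2]
opening: 0.0854
finger_force: 0.0
```

```bash
python3 - <<'E'
from h import *
im,p=snap('wrist','w4'); st=manip.state(); print(st['eef_pos'],st['eef_rot'],st['joint_pos'],p['eye'],p['rotation'])
import json; json.dump({'p':{k:(v.tolist() if hasattr(v,'tolist') else v) for k,v in p.items()}},open('w4.json','w'))
E
```

```text
[0.47653921 0.07233947 0.24272555] [179.75254657  -0.22967794  72.50730735] [ 11.02525954  11.85522261 -29.03511667 109.60646394   6.56956732
  59.82171869 -38.26178041] [0.49895849 0.14261573 0.36836742] [-17.49270832  -0.03665315 -17.75893572]
```

View pics/w4.png

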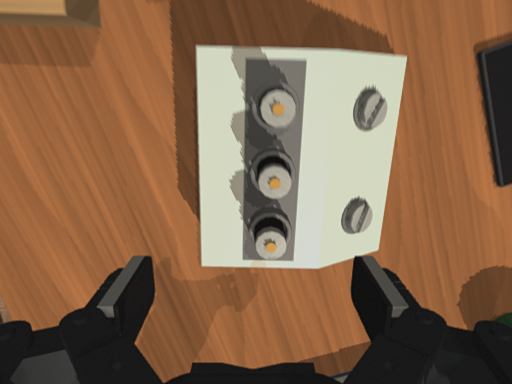

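The spare now stands in the third well at the same height as its neighbours (nubs at (278,108), (275,183), (271,246)). The screws are at (370,108) and (357,215). On to the driver.

>>> arm_command([
  [[0,0,0.15],[0,1,0],-1],
  [[0,0,0.15],[0,1,0],-1],
  [[0,0,0.15],[0,1,0],-1],
  [[0,0,0.15],[0,1,0],-1],
  [[0,0,0.15],[0,1,0],-1],
])

```text
clock: 9.72
eef_pos: [0.4753, 0.1932, 0.2384]
eef_rot: [180.0, -0.0, 77.4]
ft_force: [1.4, -0.8, 0.5]
opening: 0.0853
finger_force: 0.0
```

>>> arm_command([
  [[0,0,0.15],[0,1,0],-1],
  [[0,0,0.1],[0,1,0],-1],
  [[0,0,0],[0,0.5,0],-1],
  [[0,0,0],[0,0,0],-1],
  [[0,0,0],[0,0,0],-1],
])

```text
clock: 10.35
eef_pos: [0.4755, 0.2539, 0.2379]
eef_rot: [-180.0, 0.0, 79.0]
ft_force: [0.4, 1.0, -0.5]
opening: 0.0854
finger_force: 0.0
```

```bash
cat > u.py <<'E'
from h import *
import json
from scipy.optimize import least_squares
p4=json.load(open('w4.json'))['p']
p2=dict(p4,eye=[0.49902909,0.08011998,0.314184],rotation=[-17.5164,-.00633,-19.8845])
t=manip.camera_params('top'); s=manip.camera_params('scene')
T=lambda x,y,k,u,v:(u+x/k,v+y/k)
O=[(p4,(95,-100,68),(196,46)),(p4,(95,100,68),(202,266)),(p4,(-95,-100,25),(406,56)),(p4,(-95,100,25),(379,249)),
(p4,(-20,-100,68),(310,47)),(p4,(-20,100,68),(319,268)),(p4,(-62,-52,53.8),(371,107)),(p4,(-62,52,53.8),(357.5,215)),
(p2,(95,100,68),(170,236)),(p2,(-20,100,68),(316,235)),(p2,(-95,100,25),(391,213)),(p2,(-62,52,53.8),(365,168)),(p2,(30,55,86),(251,185))]
P=[(t,(-62,-52,53.8),T(143,68,4,200,170)),(t,(-62,52,53.8),T(263,113,4,200,170)),(t,(30,55,86),T(226,211,4,200,170)),
(t,(-95,-100,25),T(105,16,4,200,170)),(t,(-95,100,25),T(331,98,4,200,170)),(t,(95,-100,68),T(14,220,4,200,170))]
S=[(s,(-62,52,53.8),T(72,140,3,205,152)),(s,(-62,-52,53.8),T(148,215,3,205,152)),(s,(95,100,68),T(165,12,3,205,152)),(s,(95,-100,68),T(312,150,3,205,152)),(s,(-95,100,25),T(10,150,3,205,152)),(s,(30,55,86),T(145,65,3,205,152))]
def w(q,X): X=np.array(X)/1e3; return R.from_euler('z',q[2]).apply(X)+[q[0],q[1],0]
def fit(L):
    f=lambda q:np.concatenate([(proj(p,w(q,X))-px) for p,X,px in L]); r=least_squares(f,[.49,.07,np.radians(160)],loss='soft_l1'); return r.x,f(r.x).reshape(-1,2)
if __name__=='__main__':
    np.set_printoptions(precision=4,suppress=True)
    for L in(O[:8],O[8:],O,P,S):
        q,r=fit(L); print(q[:2],np.degrees(q[2]),np.abs(r).mean(0)); 
    print(r.tolist())
    for X in((-62,52,53.8),(-62,-52,53.8)): print(w(fit(O)[0],X))
E
python3 - <<'E'
from h import *
im,p=snap('wrist','w5'); st=manip.state(); print(st['eef_pos'],st['eef_rot'],p['eye'],p['rotation'])
print(proj(p,[.4747,.297,.116]),proj(p,[.4788,.2994,.05]))
def c(f,u,v,k,W,H): i=cv2.imread(f'pics/{f}.png'); r=W//(2*k);h=H//(2*k); i=cv2.copyMakeBorder(i,99,99,99,99,0); u+=99;v+=99; return cv2.resize(i[v-h:v+h,u-r:u+r],(W,H),interpolation=cv2.INTER_CUBIC)
m=np.zeros((600,800,3),np.uint8)
m[:200,:200]=c('w2',364,168,4,200,200); m[:200,200:400]=c('w2',378,24,4,200,200)
m[200:400,:200]=c('w4',357,215,4,200,200); m[200:400,200:400]=c('w4',370,108,4,200,200)
m[400:,:200]=c('w3',398,208,3,200,200); m[400:,200:400]=c('w3',420,30,3,200,200)
u,v=map(int,proj(p,[.4747,.297,.1])); print(u,v)
m[:,400:]=c('w5',u,v,2,400,600)
cv2.imwrite('pics/mos2.png',m)
E
python3 u.py
```

```text
[0.475613   0.25378971 0.23799544] [1.79992592e+02 4.19144219e-02 7.90314710e+01] [0.49038962 0.33093917 0.36682803] [-17.55043099  -0.01874595 -10.93443631]
[240.06764372 138.01296238] [246.38584391 124.13303955]
240 135
[0.5218 0.0619] 161.61573043999613 [4.5966 1.2376]
[0.5217 0.0606] 161.23381613971586 [0.9318 0.8077]
[0.5217 0.0611] 161.40858642804787 [3.1961 1.1741]
[0.5183 0.0577] 160.85500836525938 [0.1813 0.5258]
[0.5238 0.0618] 161.1977602090661 [0.5064 0.7708]
[[-0.7106509617732968, 0.5428477102419151], [-0.40738148792343054, 0.7589739564847946], [0.028616370650695444, 0.47718144775279825], [1.574361340104815, -1.4834359874512018], [-0.11326065455139656, -1.3554637058560957], [0.20426748028478414, 0.006720201926043501]]
[ 0.5638 -0.0079  0.0538]
[0.597  0.0907 0.0538]
```

View pics/mos2.png

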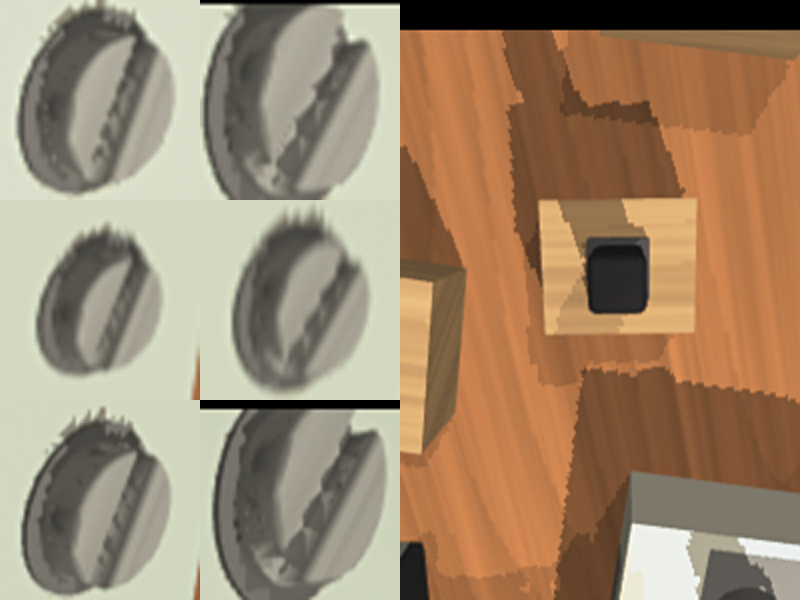

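Slots are visible in both screws and run steeply across the heads. The stand's top spans roughly (210..288, 85..151) in the wrist picture, with the handle top centred near (249,125).

```bash
python3 - <<'E'
from u import *
np.set_printoptions(precision=4,suppress=True)
p=manip.camera_params('wrist')
im=cv2.imread('pics/w5.png'); g=cv2.cvtColor(im,cv2.COLOR_BGR2HSV)
m=cv2.inRange(g,(0,0,0),(180,255,55))[80:170,200:300]; c=max(cv2.findContours(m,0,2)[0],key=cv2.contourArea)+[200,80]
r=cv2.minAreaRect(c); print('handle',r); b=cv2.boxPoints(r)
H=np.array([onz(p,*x,.116) for x in b]); print(H, H.mean(0))
m=cv2.inRange(g,(0,0,150),(180,150,255))[70:170,195:300]
cs=[onz(p,*x,.05) for x in((210,85),(288.5,84),(287.5,150.5),(212.5,152))]
print('stand',np.array(cs),np.mean(cs,0)); d=[cs[1]-cs[0],cs[2]-cs[3],cs[0]-cs[3],cs[1]-cs[2]]
print([(np.degrees(np.arctan2(v[1],v[0])),np.linalg.norm(v)) for v in d])
q=np.array([.5215,.0603,np.radians(161.1)])
Rz=R.from_euler('z',q[2]); n=Rz.apply([-.5,0,3**.5/2]); up=Rz.apply([3**.5/2,0,.5]); yy=Rz.apply([0,1,0])
for nm,y,a,bq in(('left',52,(375.25,154),(365.25,186.75)),('right',-52,(391.5,10.25),(374.25,44.25))):
    q2=[.5217,.0606,np.radians(161.2)]; C=w(q2,(-62,y,53.8)); P=[]
    for x in(a,bq):
        e,d=ray(p2,*x); P.append(e+d*(n@(C-e))/(n@d))
    v=P[0]-P[1]; mid=(P[0]+P[1])/2-C
    ang=np.arctan2(v@up,v@yy); print(nm,'angle from y toward up (ccw: x=y? )',np.degrees(ang),np.linalg.norm(v),'mid off y,up',mid@yy,mid@up, 'chk', np.cross(yy,up)@n, v@[0,0,1])
print('screw centers face', w(q,(-57.5,52,46)),w(q,(-57.5,-52,46)),'n',n,'up',up,'y',yy)
E
```

```text
handle ((248.5, 123.5), (33.0, 29.0), 90.0)
[[0.475  0.3194 0.116 ]
 [0.4953 0.3155 0.116 ]
 [0.4911 0.2923 0.116 ]
 [0.4701 0.2963 0.116 ]] [0.4829 0.3059 0.116 ]
stand [[0.4539 0.339  0.05  ]
 [0.5223 0.3266 0.05  ]
 [0.512  0.2681 0.05  ]
 [0.4426 0.2801 0.05  ]] [0.4827 0.3034 0.05  ]
[(np.float64(-10.257184781327904), np.float64(0.06956704774288379)), (np.float64(-9.800646099714342), np.float64(0.0704384828636048)), (np.float64(79.14189960816552), np.float64(0.059959004847813024)), (np.float64(79.97468401091305), np.float64(0.05939493841795329))]
left angle from y toward up (ccw: x=y? ) -162.36075316871248 0.026661286244971816 mid off y,up 0.001791525351094207 -0.002269124360201248 chk -0.9999999999999996 -0.0040394880373602615
right angle from y toward up (ccw: x=y? ) -147.3540837584466 0.026632175906559957 mid off y,up 0.0031815379024353082 -0.0024041043011782176 chk -0.9999999999999996 -0.007183306979970383
screw centers face [ 0.5591 -0.0075  0.046 ] [0.5927 0.0909 0.046 ] n [ 0.473 -0.162  0.866] up [-0.8193  0.2805  0.5   ] y [-0.3239 -0.9461  0.    ]
```

>>> arm_command([
  [[0,0,0.07],[0.14,0.96,-0.5],-0.2],
  [[0,0,0.07],[0.13,0.96,-0.5],-0.2],
  [[0,0,0],[0,0,-1],-0.2],
  [[0,0,0],[0,0,-1],-0.2],
  [[0,0,0],[0,0,-0.5],-0.2],
])

```text
clock: 11.02
eef_pos: [0.482, 0.3017, 0.1493]
eef_rot: [-179.9, 0.1, 80.0]
ft_force: [-0.7, -0.7, 0.3]
opening: 0.0512
finger_force: 0.0
```

```bash
python3 - <<'E'
from h import *
im,p=snap('wrist','w6'); st=manip.state(); print(st['eef_pos'],st['eef_rot'],st['opening'],st['ft_force'])
cv2.imwrite('pics/w6c.png',im[150:,:,::-1])
for z in(.116,): print(proj(p,np.r_[st['eef_pos'][:2],z]))
E
```

```text
[0.48163642 0.30151085 0.1483219 ] [-1.79885188e+02  1.25845874e-01  8.00125973e+01] 0.05125678511789601 [-0.32484116 -0.74579254 -1.1475011 ]
[251.78263486 243.74267772]
```

View pics/w6.png

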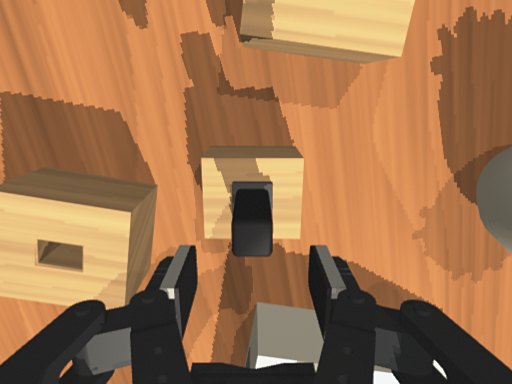

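The handle lies centred between the fingers at u≈252, with its top face at rows ~217–255. Descending to grip.

>>> arm_command([
  [[0,0,0],[0,0,-1],-0.2],
  [[0,0,0],[0,0,-1],-0.2],
  [[0,0,0],[0,0,-0.8],-0.2],
  [[0,0,0],[0,0,0],-0.2],
  [[0,0,0],[0,0,0],1],
], squeeze=80)

```text
clock: 11.7
eef_pos: [0.4826, 0.3034, 0.0814]
eef_rot: [180.0, -0.0, 80.1]
ft_force: [-0.1, 1.1, -0.2]
opening: 0.0344
finger_force: 0.0
```

>>> arm_command([
  [[0,0,0],[0,0,0],1],
  [[0,0,0],[0,0,0],1],
  [[0,0,0],[0,0,0],1],
  [[0,0,0],[0,0,0],1],
  [[0,0,0],[0,0,0],1],
])

```text
clock: 12.32
eef_pos: [0.4828, 0.3036, 0.0818]
eef_rot: [179.9, -0.1, 80.1]
ft_force: [-0.1, -1.4, 7.0]
opening: 0.021
finger_force: 78.5
```

```bash
python3 - <<'E'
from h import *
st=manip.state(); print({k:np.round(st[k],4) for k in('eef_pos','eef_rot','opening','finger_force','ft_force','torque','joint_pos')})
E
```

```text
{'eef_pos': array([0.4828, 0.3036, 0.0818]), 'eef_rot': array([ 1.798995e+02, -8.350000e-02,  8.007680e+01]), 'opening': np.float64(0.021), 'finger_force': np.float64(78.5282), 'ft_force': array([-0.0548, -1.4122,  6.9768]), 'torque': array([-0.0603,  0.1074,  0.0169]), 'joint_pos': array([-14.6275,  32.5899, -30.0536, 106.4462,  21.8304,  46.5943,
       -65.8944])}
```

```bash
cat > g.py <<'E'
from u import *
np.set_printoptions(precision=3,suppress=True)
q=np.array([.5212,.0592,np.radians(161.1)]); Rz=R.from_euler('z',q[2])
n=Rz.apply([-.5,0,3**.5/2]); up=Rz.apply([3**.5/2,0,.5]); yy=Rz.apply([0,1,0]); L=.0768
def Rt(th):
    y=-(np.cos(th)*yy+np.sin(th)*up); z=-n; return R.from_matrix(np.stack([np.cross(y,z),y,z],1))
def tcp(side,h,off=(0,0)): # h above slot floor; off along yy, up
    return w(q,(-57.5,side*52,46))+(.003+h+L)*n+off[0]*yy+off[1]*up
def go(pos,rot,cur=None):
    s=manip.state(); R0=R.from_euler('xyz',s['eef_rot'],degrees=True)
    v=(rot*R0.inv()).as_rotvec()/.12; d=(pos-s['eef_pos'])/.025
    print('pos',s['eef_pos'],'rot',s['eef_rot'],'target',pos,rot.as_euler('xyz',degrees=True),'\nturn units',v,'shift units',d)
E
python3 - <<'E'
from g import *
go(tcp(-1,.04),Rt(np.radians(27)))
E
```

```text
pos [0.483 0.304 0.082] rot [179.9    -0.083  80.077] target [0.649 0.07  0.15 ] [-165.313  -26.456  130.63 ] 
turn units [3.235 3.16  7.677] shift units [ 6.651 -9.329  2.719]
```

>>> arm_command([
  [[0,0,0],[0,0,0.6],1],
  [[0,0,0],[0,0,1],1],
  [[0,0,0],[0,0,1],1],
  [[0,0,0],[0,0,1],1],
  [[0,0,0],[0,0,1],1],
])

```text
clock: 12.95
eef_pos: [0.4819, 0.3029, 0.1972]
eef_rot: [180.0, -0.0, 80.1]
ft_force: [-0.3, -0.3, -0.9]
opening: 0.0214
finger_force: 78.1
```

>>> arm_command([
  [[0.32,0.32,0.77],[0.66,-0.93,-0.1],1],
  [[0.32,0.32,0.77],[0.66,-0.93,-0.1],1],
  [[0.32,0.32,0.77],[0.66,-0.93,-0.1],1],
  [[0.32,0.32,0.77],[0.66,-0.93,-0.1],1],
  [[0.32,0.32,0.77],[0.66,-0.93,-0.1],1],
])

```text
clock: 13.58
eef_pos: [0.5651, 0.1856, 0.184]
eef_rot: [-169.6, -11.6, 105.8]
ft_force: [0.8, 0.5, -0.6]
opening: 0.0213
finger_force: 78.1
```

>>> arm_command([
  [[0.32,0.32,0.77],[0.66,-0.93,-0.1],1],
  [[0.32,0.32,0.77],[0.66,-0.93,-0.2],1],
  [[0.32,0.32,0.77],[0.66,-0.93,-0.2],1],
  [[0.32,0.32,0.77],[0.66,-0.93,-0.2],1],
  [[0.32,0.32,0.77],[0.66,-0.93,-0.2],1],
])

```text
clock: 14.2
eef_pos: [0.6477, 0.0691, 0.1613]
eef_rot: [-165.0, -26.4, 130.9]
ft_force: [0.6, 0.5, -1.1]
opening: 0.0211
finger_force: 78.2
```

```bash
python3 - <<'E'
from g import *
go(tcp(-1,.025),Rt(np.radians(27))); s=manip.state(); print(s['joint_pos'],s['ft_force'],s['opening'],s['finger_force'])
E
```

```text
pos [0.648 0.069 0.161] rot [-164.97   -26.351  130.918] target [0.642 0.073 0.137] [-165.313  -26.456  130.63 ] 
turn units [ 0.041 -0.024 -0.064] shift units [-0.228  0.149 -0.98 ]
[ 15.484  54.275 -42.357  64.733  15.197  95.856  22.329] [ 0.646  0.52  -1.099] 0.0211309039762737 78.15718531608582
```

>>> arm_command([
  [[0.02,-0.01,-0.03],[-0.21,0.1,-0.67],1],
  [[0.02,-0.01,-0.03],[-0.21,0.11,-0.66],1],
  [[0,0,0],[0,0,0],1],
  [[0,0,0],[0,0,0],1],
  [[0,0,0],[0,0,0],1],
])

```text
clock: 14.82
eef_pos: [0.637, 0.0759, 0.1284]
eef_rot: [-165.3, -26.3, 130.5]
ft_force: [-0.4, -0.4, -0.9]
opening: 0.0214
finger_force: 78.5
```

```bash
python3 - <<'E'
from g import *
go(tcp(-1,.015),Rt(np.radians(27)))
iw,pw=snap('wrist','w7');isc,ps=snap('scene','s7');it,pt=snap('top','t7')
print(pw['eye'],pw['rotation'])
s=manip.state(); R0=R.from_euler('xyz',s['eef_rot'],degrees=True); z=R0.apply([0,0,1]);y=R0.apply([0,1,0])
tip=s['eef_pos']+L*z; print('tip',tip)
for nm,p in(('w',pw),('s',ps),('t',pt)):
    print(nm,'tip',proj(p,tip),'blade ends',proj(p,tip+.009*y),proj(p,tip-.009*y),'screws',[proj(p,w(q,(-62,k*52,53.8))) for k in(-1,1)])
def c(i,u,v,k,W,H):
    i=cv2.copyMakeBorder(i,150,150,150,150,cv2.BORDER_CONSTANT); u=int(u)+150;v=int(v)+150;h=H//(2*k);r=W//(2*k); return cv2.resize(i[v-h:v+h,u-r:u+r],(W,H),interpolation=cv2.INTER_CUBIC)
m=np.zeros((600,800,3),np.uint8)
u,v=proj(pw,tip); m[:,:400]=c(iw,u,v,4,400,600); print('w crop',int(u),int(v))
u,v=proj(ps,tip); m[:300,400:]=c(isc,u,v,10,400,300); print('s crop',int(u),int(v))
u,v=proj(ps,w(q,(-62,52,53.8))); m[300:,400:]=c(isc,u,v,10,400,300);print('s crop2',int(u),int(v))
cv2.imwrite('pics/mos3.png',m[:,:,::-1])
E
```

```text
pos [0.637 0.076 0.128] rot [-165.323  -26.299  130.539] target [0.637 0.074 0.128] [-165.313  -26.456  130.63 ] 
turn units [0.016 0.016 0.014] shift units [ 0.011 -0.061 -0.01 ]
[0.653 0.109 0.274] [ 9.515 13.062 47.18 ]
tip [0.601 0.088 0.061]
w tip [250.534 213.158] blade ends [264.458 213.166] [236.609 213.15 ] screws [array([249.374, 210.02 ]), array([119.561, 272.433])]
s tip [252.788 222.8  ] blade ends [253.789 226.024] [251.793 219.595] screws [array([253.519, 223.23 ]), array([227.996, 198.071])]
t tip [235.227 183.57 ] blade ends [233.331 181.852] [237.134 185.297] screws [array([235.236, 185.286]), array([265.44 , 196.429])]
w crop 250 213
s crop 252 222
s crop2 227 198
```

View pics/mos3.png

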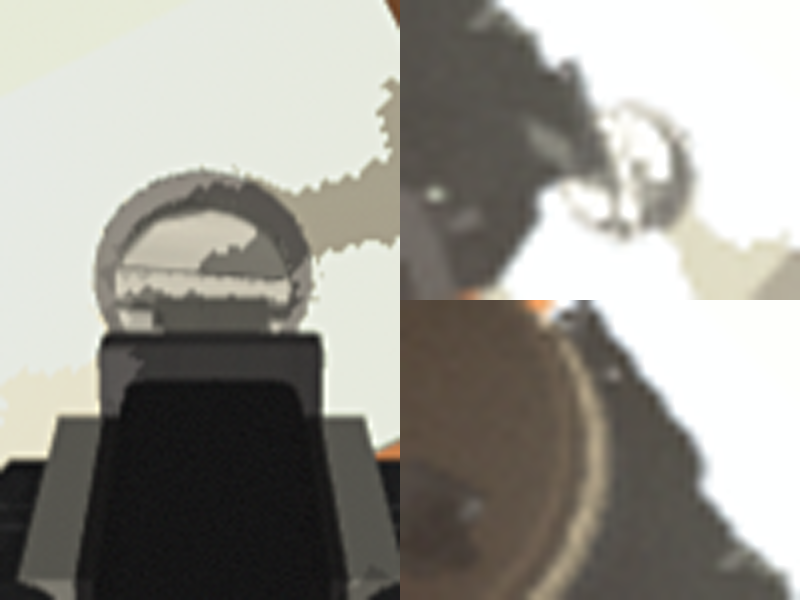

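The wrist crop shows the driver hovering over the right screw. The slot is parallel to the blade within ~3°, the head is centred at crop x≈204 and the blade at x≈213 (px 253). The slot mouth starts at crop y≈274. I'll compute the relative offset.

```bash
python3 - <<'E'
from g import *
p=manip.camera_params('wrist'); s=manip.state(); R0=R.from_euler('xyz',s['eef_rot'],degrees=True)
tx,ty,tz=R0.as_matrix().T
F=w(q,(-57.5,-52,46)); 
def hit(x,y,h):
    e,d=ray(p,250+(x-200)/4,213+(y-300)/4); C=F+h*n; return e+d*(n@(C-e))/(n@d)
tip=s['eef_pos']+L*tz; ht=(tip-F)@n; print('tip height',ht, 'axis err deg',np.degrees(np.arccos(-tz@n)))
f=lambda P:np.array([(P-tip)@tx,(P-tip)@ty])*1e3
print('blade edge mid',f(hit(213.5,298,ht)),'ends',f(hit(155,298,ht)),f(hit(272,298,ht)))
print('upper lip L/R/mid',f(hit(115,270,.009)),f(hit(292,278,.009)),f(hit(203.5,274,.009)))
print('wall/chamfer left',f(hit(135,311,.0078)),'floor edge',f(hit(135,300,.003)))
print('head centre calc',f(F+.009*n))
E
```

```text
tip height 0.0173850783249737 axis err deg 0.11064606524012134
blade edge mid [0.455 1.713] ends [ 0.452 -7.71 ] [ 0.458 11.139]
upper lip L/R/mid [  2.262 -14.665] [ 0.856 14.845] [1.56  0.075]
wall/chamfer left [ -5.519 -11.518] floor edge [ -5.353 -11.762]
head centre calc [-0.942 -0.81 ]
```

```bash
python3 - <<'E'
from g import *
s=manip.state(); tx,ty,tz=R.from_euler('xyz',s['eef_rot'],degrees=True).as_matrix().T
print('lat',(-.0015*tx-.0016*ty)/.025,'10mm down',-n*.4,'tx',tx,'ty',ty, 'err units m',-.0007*tx-.0008*ty)
E
```

```text
lat [-0.007 -0.087 -0.012] 10mm down [-0.189  0.065 -0.346] tx [-0.582  0.681  0.443] ty [ 0.662  0.714 -0.228] err units m [-0.    -0.001 -0.   ]
```

>>> arm_command([
  [[0,0,0],[-0.01,-0.09,-0.01],1],
  [[0,0,0],[-0.1,0.03,-0.17],1],
  [[0,0,0],[-0.1,0.03,-0.17],1],
  [[0,0,0],[0,0,0],1],
  [[0,0,0],[0,0,0],1],
])

```text
clock: 15.6
eef_pos: [0.6314, 0.075, 0.1185]
eef_rot: [-165.2, -26.4, 130.5]
ft_force: [0.2, -0.2, -0.3]
opening: 0.021
finger_force: 78.5
```

```bash
cat > chk.py <<'E'
from g import *
import sys
side,th=int(sys.argv[1]),float(sys.argv[2]); s=manip.state(); R0=R.from_euler('xyz',s['eef_rot'],degrees=True); tx,ty,tz=R0.as_matrix().T
F=w(q,(-57.5,side*52,46)); t=s['eef_pos']+L*tz-F
d=R0.inv()*Rt(th)
print('clock',s['clock'],'tip along n %.4f y %.4f up %.4f'%(t@n,t@yy,t@up),'rot err to theta(rotvec tool deg)',np.degrees(d.as_rotvec()),'th',-np.degrees(np.arctan2(ty@up,ty@yy))%180)
print('force n,y,up',s['ft_force']@n,s['ft_force']@yy,s['ft_force']@up,'torque n',s['torque']@n,s['torque'],'grip',s['opening'],s['finger_force'],'j',s['joint_pos'])
E
python3 chk.py -1 .47
```

```text
clock 15.6 tip along n 0.0068 y 0.0014 up 0.0002 rot err to theta(rotvec tool deg) [-0.007  0.06  -0.21 ] th 152.86121513918684
force n,y,up -0.12288927299009447 0.08710563142216873 -0.38998674826313773 torque n -0.02700529800048753 [-0.231 -0.555 -0.009] grip 0.020974965770588525 78.51113319396973 j [ 16.349  55.087 -42.266  69.9    15.656  90.11   21.468]
```

>>> arm_command([
  [[0,0,0],[-0.035,0.012,-0.065],1],
  [[0,0,0],[-0.035,0.012,-0.065],1],
  [[0,0,0],[0,0,0],1],
  [[0,0,0],[0,0,0],1],
  [[0,0,0],[0,0,0],1],
])

```text
clock: 16.23
eef_pos: [0.6303, 0.0754, 0.1164]
eef_rot: [-165.3, -26.3, 130.5]
ft_force: [1.6, -1.8, 4.7]
opening: 0.0212
finger_force: 79.4
```

```bash
python3 chk.py -1 .47
```

```text
clock 16.225 tip along n 0.0044 y 0.0013 up -0.0000 rot err to theta(rotvec tool deg) [ 0.079  0.125 -0.226] th 152.84478899479097
force n,y,up 5.174278263572017 1.1524397145221528 0.5296743977159184 torque n 0.028518461242273765 [-0.257 -0.212  0.134] grip 0.02122078662070577 79.44196701049805 j [ 16.421  55.062 -42.282  70.274  15.702  89.694  21.397]
```

>>> arm_command([
  [[-0.24,0.08,-0.43],[0,0,0],1],
  [[-0.24,0.08,-0.43],[0,0,0],1],
  [[-0.24,0.08,-0.43],[0,0,0],1],
  [[-0.24,0.08,-0.43],[0,0,0],1],
  [[-0.24,0.08,-0.43],[0,0,0],1],
])

```text
clock: 16.85
eef_pos: [0.6305, 0.0761, 0.1164]
eef_rot: [-158.1, -20.8, 112.7]
ft_force: [2.7, 0.6, 4.4]
opening: 0.0211
finger_force: 79.1
```

```bash
python3 chk.py -1 .47
```

```text
clock 16.85 tip along n 0.0044 y 0.0007 up -0.0001 rot err to theta(rotvec tool deg) [  0.051   0.212 -17.45 ] th 135.62066847040737
force n,y,up 4.948197512241888 -1.458733740882478 0.15950822162941078 torque n 0.03789069208925722 [ 0.237 -0.519 -0.183] grip 0.021067065479461588 79.137282371521 j [ 14.405  53.774 -37.966  70.413  12.765  88.954   6.309]
```

>>> arm_command([
  [[-0.24,0.08,-0.43],[0,0,0],1],
  [[-0.24,0.08,-0.43],[0,0,0],1],
  [[-0.24,0.08,-0.43],[0,0,0],1],
  [[-0.24,0.08,-0.43],[0,0,0],1],
  [[-0.24,0.08,-0.43],[0,0,0],1],
])

```text
clock: 17.48
eef_pos: [0.6307, 0.0766, 0.1164]
eef_rot: [-153.2, -13.5, 96.4]
ft_force: [3.7, 1.9, 3.2]
opening: 0.0212
finger_force: 79.1
```

```bash
python3 chk.py -1 .47
```

```text
clock 17.475 tip along n 0.0044 y 0.0004 up -0.0001 rot err to theta(rotvec tool deg) [ -0.009   0.309 -34.569] th 118.50244830496051
force n,y,up 4.2558037861172 -2.9604478470963738 -0.9125320008051558 torque n 0.1492624019113539 [ 0.402 -0.871 -0.21 ] grip 0.021187098247519322 79.1017198562622 j [ 12.296  52.659 -33.637  70.522   9.899  88.407  -8.679]
```

>>> arm_command([
  [[-0.24,0.08,-0.43],[0,0,0],1],
  [[-0.24,0.08,-0.43],[0,0,0],1],
  [[-0.24,0.08,-0.43],[0,0,0],1],
  [[-0.24,0.08,-0.43],[0,0,0],1],
  [[-0.24,0.08,-0.43],[0,0,0],1],
])

```text
clock: 18.1
eef_pos: [0.631, 0.0768, 0.1163]
eef_rot: [-150.6, -5.3, 81.2]
ft_force: [3.1, 2.6, 2.4]
opening: 0.0212
finger_force: 79.0
```

```bash
python3 chk.py -1 .47; python3 -c "
from h import *
snap('scene','s8')"
```

```text
clock 18.1 tip along n 0.0044 y 0.0003 up -0.0003 rot err to theta(rotvec tool deg) [ -0.066   0.401 -51.709] th 101.36202218617309
force n,y,up 3.085221464915743 -3.4361320676974905 -0.6349423911488522 torque n 0.12153891861793797 [ 0.443 -1.232 -0.332] grip 0.021210739452878664 79.03679966926575 j [ 10.117  51.715 -29.284  70.599   7.065  88.014 -23.679]
```

>>> arm_command([
  [[-0.24,0.08,-0.43],[0,0,0],1],
  [[-0.24,0.08,-0.43],[0,0,0],1],
  [[-0.24,0.08,-0.43],[0,0,0],1],
  [[-0.24,0.08,-0.43],[0,0,0],1],
  [[-0.24,0.08,-0.43],[0,0,0],1],
])

```text
clock: 18.77
eef_pos: [0.6313, 0.0768, 0.1162]
eef_rot: [-150.3, 3.2, 66.4]
ft_force: [4.2, 1.9, 1.9]
opening: 0.0209
finger_force: 79.1
```

```bash
python3 chk.py -1 1.55
```

```text
clock 18.775 tip along n 0.0044 y 0.0003 up -0.0005 rot err to theta(rotvec tool deg) [ 0.129  0.453 -6.922] th 84.27022583759181
force n,y,up 3.3076221107972263 -3.1172933913757115 -1.9884666061904397 torque n 0.12286612323067894 [ 0.59  -1.586 -0.477] grip 0.020858082511427897 79.08475041389465 j [  7.896  50.936 -24.93   70.656   4.262  87.769 -38.629]
```

>>> arm_command([
  [[-0.24,0.08,-0.43],[0,0,0],1],
  [[-0.24,0.08,-0.43],[0,0,0],1],
  [[0,0,0],[0,0,0],1],
  [[0,0,0],[0,0,0],1],
  [[0,0,0],[0,0,0],1],
])

```text
clock: 19.4
eef_pos: [0.6314, 0.0768, 0.1161]
eef_rot: [-150.7, 6.6, 60.5]
ft_force: [5.3, 3.2, 1.8]
opening: 0.0213
finger_force: 79.0
```

```bash
python3 chk.py -1 1.55
```

```text
clock 19.4 tip along n 0.0044 y 0.0003 up -0.0006 rot err to theta(rotvec tool deg) [  0.123   0.49  -13.669] th 77.52297766515068
force n,y,up 3.573076464832935 -4.7944486041298795 -2.5594298461004104 torque n 0.0917850169992108 [ 0.588 -1.615 -0.517] grip 0.02125158771616136 78.97599935531616 j [  7.003  50.67  -23.209  70.678   3.161  87.706 -44.535]
```

>>> arm_command([
  [[-0.24,0.08,-0.43],[0,0,0],1],
  [[-0.24,0.08,-0.43],[0,0,0],1],
  [[0,0,0],[0,0,0],1],
  [[0,0,0],[0,0,0],1],
  [[0,0,0],[0,0,0],1],
])

```text
clock: 20.02
eef_pos: [0.6315, 0.0768, 0.1161]
eef_rot: [-151.6, 10.0, 54.4]
ft_force: [6.3, 2.6, 1.1]
opening: 0.0214
finger_force: 79.0
```

```bash
python3 chk.py -1 1.55;python3 - <<'E'
from g import *
im,p=snap('wrist','w9')
s=manip.state(); tz=R.from_euler('xyz',s['eef_rot'],degrees=True).apply([0,0,1]); u,v=proj(p,s['eef_pos']+L*tz); print(u,v)
# mask of head side: edges by Hough in region beside the blade
g=cv2.cvtColor(im,cv2.COLOR_RGB2GRAY); c=cv2.resize(g[170:225,215:290],None,fx=4,fy=4,interpolation=cv2.INTER_CUBIC)
l=cv2.HoughLinesP(cv2.Canny(c,40,100),1,np.pi/360,30,minLineLength=40,maxLineGap=8)
for a in l[:,0][:25]: print((a/4+[215,170,215,170]).round(1),round(np.degrees(np.arctan2(a[3]-a[1],a[2]-a[0])),1))
E
```

```text
clock 20.025 tip along n 0.0044 y 0.0003 up -0.0006 rot err to theta(rotvec tool deg) [  0.116   0.522 -20.519] th 70.67302471231265
force n,y,up 3.494492037176618 -4.540881417813017 -3.9215351735358457 torque n 0.15133835670340773 [ 0.582 -1.761 -0.472] grip 0.021363609004526052 78.98176789283752 j [  6.098  50.422 -21.465  70.697   2.047  87.663 -50.53 ]
253.4674961007463 213.46527386311288
[265.  220.5 280.5 220.5] 0.0
[258.5 182.  272.8 197.2] 46.9
[263.5 207.5 276.  203.2] -18.8
[227.5 196.2 233.8 186. ] -58.6
[264.  183.5 275.5 192.8] 38.8
[266.2 197.2 277.2 208. ] 44.3
[265.  183.5 277.8 195. ] 42.0
[224.5 206.8 225.2 216.8] 85.7
[225.  199.2 237.2 188.2] -41.9
[227.5 195.8 233.8 185.8] -58.0
```

>>> arm_command([
  [[-0.24,0.08,-0.43],[0,0,0],1],
  [[0,0,0],[0,0,0],1],
  [[0,0,0],[0,0,0],1],
  [[0,0,0],[0,0,0],1],
  [[0,0,0],[0,0,0],1],
])

```text
clock: 20.7
eef_pos: [0.6313, 0.0769, 0.1161]
eef_rot: [-152.1, 11.6, 51.4]
ft_force: [5.4, 2.7, 2.3]
opening: 0.021
finger_force: 79.2
```

```bash
python3 chk.py -1 1.55;cat > sl.py <<'E'
from g import *
import sys
def lines(im):
    g=cv2.cvtColor(im,cv2.COLOR_RGB2GRAY); c=cv2.resize(g[180:228,218:288],None,fx=4,fy=4,interpolation=cv2.INTER_CUBIC)
    l=cv2.HoughLinesP(cv2.Canny(c,20,60),1,np.pi/360,25,minLineLength=32,maxLineGap=8)
    for a in l[:,0]:
        an=np.degrees(np.arctan2(a[3]-a[1],a[2]-a[0]))
        if -33<an<30: print((a/4+[218,180,218,180]).round(1),round(an,1))
if __name__=='__main__':
    if sys.argv[1]=='f': im=cv2.imread(f'pics/{sys.argv[2]}.png')[:,:,::-1].copy()
    else: im,p=snap('wrist',sys.argv[2])
    lines(im)
E
for f in w7 w9; do echo $f; python3 sl.py f $f; done; echo now; python3 sl.py n w10
```

```text
clock 20.7 tip along n 0.0044 y 0.0003 up -0.0004 rot err to theta(rotvec tool deg) [  0.089   0.545 -23.935] th 67.25728608986998
force n,y,up 4.143664108307287 -4.27766528198555 -2.4947638880474856 torque n 0.2751771625443341 [ 0.71  -1.686 -0.385] grip 0.020989329277980744 79.15629744529724 j [  5.645  50.304 -20.6    70.715   1.484  87.667 -53.524]
w7
[241.2 220.5 278.2 220.5] 0.0
[263.  221.2 279.2 221.2] 0.0
[250.8 212.2 268.5 212.2] 0.0
[248.5 206.8 262.  207.8] 4.2
[238.2 190.2 246.8 187. ] -20.9
[231.8 221.2 240.8 221.2] 0.0
[250.  180.5 264.8 182.5] 7.7
[244.8 190.5 254.  190.5] 0.0
[272.  212.2 280.  212.2] 0.0
[256.5 207.  265.5 207.8] 4.8
[228.5 220.5 237.2 220.5] 0.0
[239.2 189.5 247.2 186.5] -20.6
[224.8 224.2 234.5 224.2] 0.0
w9
[262.8 220.5 282.  220.5] 0.0
[236.  215.  263.  207.2] -16.0
[244.5 220.5 255.  220.5] 0.0
[253.2 220.2 265.  220.2] 0.0
[260.2 210.  274.8 205. ] -19.0
[250.8 183.2 259.8 183.5] 1.6
[226.2 220.5 234.8 220.5] 0.0
now
[226.2 220.5 248.  220.5] 0.0
[239.2 214.5 260.8 207.5] -18.0
[258.8 220.5 280.2 220.8] 0.7
[240.  220.2 265.  220.2] 0.0
[264.5 208.  276.2 203.5] -21.0
[263.8 206.2 276.  202.5] -17.0
[259.2 211.2 267.2 211.2] 0.0
[251.2 183.2 259.2 183.5] 1.8
[229.8 218.  238.  218. ] 0.0
[229.8 218.5 238.8 218.5] 0.0
[235.5 189.5 244.  184.5] -30.5
[244.5 213.  256.8 209. ] -18.1
```

>>> arm_command([
  [[-0.24,0.08,-0.43],[0,0,0],1],
  [[-0.24,0.08,-0.43],[0,0,0],1],
  [[0,0,0],[0,0,0],1],
  [[0,0,0],[0,0,0],1],
  [[0,0,0],[0,0,0],1],
])

```text
clock: 21.38
eef_pos: [0.6315, 0.0769, 0.1161]
eef_rot: [-153.5, 14.8, 45.2]
ft_force: [7.1, 1.7, 2.8]
opening: 0.0208
finger_force: 79.2
```

```bash
python3 chk.py -1 1.55; python3 sl.py n w11
```

```text
clock 21.375 tip along n 0.0045 y 0.0003 up -0.0004 rot err to theta(rotvec tool deg) [  0.09    0.586 -30.758] th 60.434803404704915
force n,y,up 5.53867896103373 -3.9153336005417616 -3.917325631688099 torque n 0.6208912839104016 [ 0.711 -1.85  -0.017] grip 0.020789954597815807 79.24034714698792 j [  4.729  50.09  -18.861  70.735   0.385  87.65  -59.502]
[243.8 220.5 252.  220.5] 0.0
[235.8 220.2 251.5 220.2] 0.0
[254.5 209.  275.  199.8] -24.3
[254.2 220.2 265.  220.2] 0.0
[242.2 214.5 251.8 210.5] -22.8
[226.5 220.5 240.8 220.5] 0.0
[265.  220.5 281.  220.5] 0.0
[258.2 211.2 269.5 211.2] 0.0
[258.2 181.8 271.  188. ] 26.1
[241.  185.5 251.5 183.2] -12.1
```

>>> arm_command([
  [[0.24,-0.08,0.43],[0,0,0],1],
  [[0.24,-0.08,0.43],[0,0,0],1],
  [[0,0,0],[0.16,-0.05,0.29],1],
  [[0,0,0],[0.28,-0.1,0.52],1],
  [[0,0,0],[0.28,-0.1,0.52],1],
])

```text
clock: 22.05
eef_pos: [0.6481, 0.0686, 0.1495]
eef_rot: [-152.0, 11.9, 51.4]
ft_force: [0.1, 0.4, 0.2]
opening: 0.0211
finger_force: 80.4
```

```bash
python3 chk.py -1 1.55;python3 - <<'E'
from g import *
im,p=snap('wrist','w12')
import pickle; pickle.dump(p,open('w12.p','wb'))
F=w(q,(-57.5,-52,46))+.009*n; u,v=proj(p,F); print('head',u,v)
g=cv2.cvtColor(im,cv2.COLOR_RGB2GRAY); a,b=int(u)-30,int(v)-30; c=cv2.resize(g[b:b+60,a:a+60],None,fx=4,fy=4,interpolation=cv2.INTER_CUBIC)
def fl(x):
    e,d=ray(p,*x); P=e+d*(n@(F-e))/(n@d)-F; return np.array([P@yy,P@up])
l=cv2.HoughLinesP(cv2.Canny(c,20,60),1,np.pi/360,25,minLineLength=36,maxLineGap=8)
for x in l[:,0]:
    A=fl(x[:2]/4+[a,b]);B=fl(x[2:]/4+[a,b]); d=B-A; print((x/4+[a,b,a,b]).round(1),A*1e3,B*1e3,'theta',np.degrees(np.arctan2(d[1],d[0]))%180)
go(tcp(1,.03),Rt(np.radians(16)))
E
```

```text
clock 22.05 tip along n 0.0426 y 0.0030 up 0.0005 rot err to theta(rotvec tool deg) [ -0.072   0.805 -24.122] th 67.06995236847285
force n,y,up 0.18663561985104937 -0.4322625859948247 0.1200659349670362 torque n 0.007321405263993795 [-0.152 -0.606 -0.022] grip 0.02111208208505478 80.42196393013 j [  5.526  50.241 -20.262  65.931   1.375  92.763 -53.386]
head 252.43842328958772 192.73359521782263
[226.5 220.8 236.5 220.8] [12.907 26.742] [15.853 19.776] theta 112.9163808710556
[240.8 220.5 255.  220.5] [16.917 16.733] [21.113  6.806] theta 112.91630878280937
[259.  185.5 272.5 180.8] [-3.258 -6.58 ] [ -2.771 -17.011] theta 92.6766807991375
[237.5 204.2 270.8 192.5] [ 3.981 13.746] [  5.078 -12.482] theta 92.3952208186759
[258.  197.2 273.5 191.8] [ 4.837 -2.421] [  5.327 -14.561] theta 92.31320456832373
[248.2 211.5 261.5 211.2] [12.415  8.646] [16.097 -0.579] theta 111.75531864116097
[258.5 187.8 268.5 184. ] [-1.81  -5.583] [ -1.616 -13.404] theta 91.4218083199139
[268.2 220.8 279.5 221. ] [25.206 -2.348] [ 28.711 -10.114] theta 114.29272286448935
[232.8 195.  253.8 187.2] [-4.032 1
[... 1055 characters left out ...]
15865049
[253.8 190.2 263.  187. ] [-1.393 -1.633] [-1.059 -8.837] theta 92.65158784110415
[264.2 176.5 273.5 185.8] [ -8.071 -12.695] [  1.044 -16.271] theta 158.57772064499395
[261.  164.5 271.2 171.8] [-17.219 -13.922] [ -9.391 -18.69 ] theta 148.65616271141863
[260.5 188.5 269.8 186.2] [-0.708 -6.712] [  0.331 -13.603] theta 98.57995003365433
[274.8 173.8 278.5 186. ] [ -7.023 -20.465] [  2.645 -19.568] theta 5.296037004970352
[244.2 202.2 266.  194.2] [4.485 8.494] [ 4.974 -8.75 ] theta 91.62587497142204
pos [0.65  0.068 0.151] rot [-152.165   11.809   51.282] target [ 0.611 -0.026  0.141] [-170.958  -28.727  142.78 ] 
turn units [ 6.761 -2.231 12.17 ] shift units [-1.555 -3.789 -0.416]
```

The right screw's slot lips now read ≈92°, against an earlier bias of about +3°, and torque rose at the end, so it is home. Moving to the left screw.

>>> arm_command([
  [[0.48,-0.16,0.87],[-0.11,-0.27,-0.03],1],
  [[0.48,-0.16,0.87],[-0.11,-0.27,-0.03],1],
  [[0.48,-0.16,0.87],[-0.11,-0.27,-0.03],1],
  [[0.48,-0.16,0.87],[-0.11,-0.27,-0.03],1],
  [[0.48,-0.16,0.87],[-0.11,-0.27,-0.03],1],
])

```text
clock: 22.72
eef_pos: [0.634, 0.0348, 0.1453]
eef_rot: [-150.5, -5.3, 81.8]
ft_force: [-0.8, 0.0, -1.6]
opening: 0.0212
finger_force: 80.3
```

>>> arm_command([
  [[0.48,-0.16,0.87],[-0.11,-0.27,-0.03],1],
  [[0.48,-0.16,0.87],[-0.11,-0.27,-0.03],1],
  [[0.48,-0.16,0.87],[-0.11,-0.27,-0.03],1],
  [[0.48,-0.16,0.87],[-0.11,-0.27,-0.03],1],
  [[0.48,-0.16,0.87],[-0.11,-0.27,-0.03],1],
])

```text
clock: 23.35
eef_pos: [0.6203, 0.001, 0.1415]
eef_rot: [-158.3, -20.7, 113.7]
ft_force: [-0.2, 0.1, -0.8]
opening: 0.0214
finger_force: 80.3
```

>>> arm_command([
  [[0.48,-0.16,0.87],[-0.11,-0.27,-0.03],1],
  [[0.48,-0.16,0.87],[-0.11,-0.27,-0.03],1],
  [[0.48,-0.16,0.87],[-0.11,-0.27,-0.03],1],
  [[0.48,-0.16,0.87],[-0.11,-0.27,-0.03],1],
  [[0,0,0],[0,0,0],1],
])

```text
clock: 23.98
eef_pos: [0.6093, -0.0265, 0.1381]
eef_rot: [-170.8, -28.3, 142.6]
ft_force: [0.7, 0.1, -0.1]
opening: 0.0214
finger_force: 80.3
```

```bash
python3 chk.py 1 .279;cat > sl2.py <<'E'
from g import *
import sys
side=int(sys.argv[1]); im,p=snap('wrist',sys.argv[2])
s=manip.state(); tx,ty,tz=R.from_euler('xyz',s['eef_rot'],degrees=True).as_matrix().T; tip=s['eef_pos']+L*tz
F=w(q,(-57.5,side*52,46))+.009*n; u,v=proj(p,F); print('head',u,v,'tip',proj(p,tip),'model offset of head from tip (tx,ty mm)',(F-tip)@tx*1e3,(F-tip)@ty*1e3)
g=cv2.cvtColor(im,cv2.COLOR_RGB2GRAY); a,b=int(u)-30,int(v)-30; c=cv2.resize(g[b:b+60,a:a+60],None,fx=4,fy=4,interpolation=cv2.INTER_CUBIC)
def fl(x):
    e,d=ray(p,*x); P=e+d*(n@(F-e))/(n@d)-tip; return np.array([P@tx,P@ty])*1e3
l=cv2.HoughLinesP(cv2.Canny(c,20,60),1,np.pi/360,25,minLineLength=36,maxLineGap=8)
for x in l[:,0]:
    A=fl(x[:2]/4+[a,b]);B=fl(x[2:]/4+[a,b]); d=B-A; an=np.degrees(np.arctan(d[0]/d[1])) if abs(d[1])>1e-6 else 90
    if abs(an)<20: print((x/4+[a,b,a,b]).round(1),'(tx,ty)',A,B,'ang',an)
E
python3 sl2.py 1 w13
```

```text
clock 23.975 tip along n 0.0298 y 0.0009 up -0.0008 rot err to theta(rotvec tool deg) [-0.1    0.388 -0.193] th 163.82141976374027
force n,y,up 0.18517970770014255 -0.27312620676387345 -0.6019262587138864 torque n -0.04587692187200349 [-0.216 -0.539 -0.036] grip 0.021363058816123704 80.30848145484924 j [ 25.46   52.709 -44.128  72.879  18.515  92.284  37.868]
head 251.5523695914705 200.78106861916024 tip [251.472 212.208] model offset of head from tip (tx,ty mm) 0.7277272488359211 0.0189681594265316
[226.5 220.5 237.5 220.5] (tx,ty) [-14.234 -17.889] [-14.218 -10.02 ] ang 0.11577078315707347
[234.2 194.  250.2 195.2] (tx,ty) [  5.707 -12.051] [ 4.812 -0.894] ang -4.589885279837692
[239.2 212.2 266.5 212.2] (tx,ty) [-7.901 -8.703] [-7.863 10.634] ang 0.11443773823835277
[245.8 211.5 265.8 211.5] (tx,ty) [-7.323 -4.088] [-7.295 10.094] ang 0.11431760789389697
[259.  197.5 275.  198.5] (tx,ty) [3.167 5.227] [ 2.45  16.437] ang -3.658298953721705
[240.8 220.5 264.5 220.5] (tx,ty) [-14.213  -7.695] [-14.179   9.295] ang 0.11577078315699293
[226.5 221.2 240.5 221.2] (tx,ty) [-14.813 -17.902] [-14.793  -7.879] ang 0.11589303467102394
[269.2 203.2 278.5 203.5] (tx,ty) [-1.086 12.47 ] [-1.259 18.982] ang -1.5283186289102464
[265.  221.2 280.8 221.2] (tx,ty) [-14.757   9.66 ] [-14.735  20.933] ang 0.11589303467111912
[250.5 195.5 259.5 196. ] (tx,ty) [ 4.628 -0.72 ] [4.273 5.568] ang -3.235885838141802
[245.8 181.5 257.  181.5] (tx,ty) [14.779 -3.993] [14.794  3.76 ] ang 0.10965136228726727
[228.2 224.2 240.  224. ] (tx,ty) [-17.136 -16.696] [-16.924  -8.257] ang 1.4349588884624702
[267.5 218.8 278.8 218.8] (tx,ty) [-12.827  11.42 ] [-12.811  19.453] ang 0.11548622467423823
[267.8 220.5 278.8 220.5] (tx,ty) [-14.174  11.619] [-14.159  19.487] ang 0.11577078315673747
```

>>> arm_command([
  [[0,0,0],[-0.03,0.03,0.02],1],
  [[0,0,0],[-0.2,0.07,-0.36],1],
  [[0,0,0],[-0.16,0.05,-0.29],1],
  [[0,0,0],[-0.08,0.03,-0.15],1],
  [[0,0,0],[0,0,0],1],
])

```text
clock: 24.65
eef_pos: [0.597, -0.0207, 0.1181]
eef_rot: [-170.8, -28.4, 142.8]
ft_force: [0.4, -0.3, -0.9]
opening: 0.0207
finger_force: 80.3
```

```bash
python3 chk.py 1 .279; python3 sl2.py 1 w14
```

```text
clock 24.65 tip along n 0.0057 y -0.0007 up 0.0010 rot err to theta(rotvec tool deg) [-0.151  0.346 -0.038] th 163.9755532237859
force n,y,up -0.4891523867485702 0.1730022579177437 -0.8541920206628835 torque n -0.059191473815737264 [-0.256 -0.624 -0.045] grip 0.020651896401567713 80.30897498130798 j [ 25.802  52.936 -44.146  75.871  18.792  89.452  37.336]
head 249.78618213502017 216.35025818169456 tip [250.651 213.24 ] model offset of head from tip (tx,ty mm) -1.0341275489481359 -0.5389329748104237
[241.  220.5 264.5 220.5] (tx,ty) [-3.891 -6.159] [-3.867  8.86 ] ang 0.09043098150376601
[246.5 211.2 259.  212. ] (tx,ty) [ 2.432 -2.615] [1.936 5.305] ang -3.5821293789207775
[231.5 211.  241.2 211.5] (tx,ty) [  2.586 -12.115] [ 2.257 -5.943] ang -3.051335978221742
[226.5 221.2 240.8 221.2] (tx,ty) [ -4.423 -15.439] [-4.408 -6.324] ang 0.09068157581868233
[261.5 212.2 271.  212.8] (tx,ty) [1.769 6.892] [ 1.439 12.92 ] ang -3.132936929354546
[226.8 224.2 241.  224.2] (tx,ty) [ -6.499 -15.325] [-6.484 -6.183] ang 0.09168762589593703
```

>>> arm_command([
  [[0,0,0],[-0.025,0.008,-0.045],1],
  [[0,0,0],[-0.025,0.008,-0.045],1],
  [[0,0,0],[0,0,0],1],
  [[0,0,0],[0,0,0],1],
  [[0,0,0],[0,0,0],1],
])

```text
clock: 25.32
eef_pos: [0.5965, -0.0203, 0.1167]
eef_rot: [-170.9, -28.3, 142.8]
ft_force: [2.2, -0.6, 4.0]
opening: 0.0211
finger_force: 80.9
```

```bash
python3 chk.py 1 .279
```

```text
clock 25.325 tip along n 0.0042 y -0.0009 up 0.0007 rot err to theta(rotvec tool deg) [-0.088  0.417 -0.038] th 163.97572539134458
force n,y,up 4.659116240161648 -0.1639004561685234 0.029070866954468585 torque n 0.002791243421798324 [-0.24  -0.388  0.062] grip 0.02107221881713536 80.85634589195251 j [ 25.85   52.929 -44.16   76.103  18.83   89.162  37.29 ]
```

>>> arm_command([
  [[-0.35,0.12,-0.65],[0.003,-0.008,-0.003],1],
  [[-0.35,0.12,-0.65],[0.003,-0.008,-0.003],1],
  [[-0.35,0.12,-0.65],[0.003,-0.008,-0.003],1],
  [[-0.35,0.12,-0.65],[0.003,-0.008,-0.003],1],
  [[-0.35,0.12,-0.65],[0.003,-0.008,-0.003],1],
])

```text
clock: 25.95
eef_pos: [0.597, -0.0209, 0.1163]
eef_rot: [-159.1, -21.6, 115.2]
ft_force: [2.4, -0.3, 2.3]
opening: 0.0214
finger_force: 81.0
```

>>> arm_command([
  [[-0.35,0.12,-0.65],[0,0,0],1],
  [[-0.35,0.12,-0.65],[0,0,0],1],
  [[-0.35,0.12,-0.65],[0,0,0],1],
  [[-0.35,0.12,-0.65],[0,0,0],1],
  [[-0.35,0.12,-0.65],[0,0,0],1],
])

```text
clock: 26.58
eef_pos: [0.5975, -0.0211, 0.116]
eef_rot: [-152.2, -10.8, 90.8]
ft_force: [3.6, -0.8, 1.2]
opening: 0.0211
finger_force: 80.8
```

```bash
python3 chk.py 1 1.55; python3 sl2.py 1 w15 | grep -v "ang 0.[01]"
```

```text
clock 26.575 tip along n 0.0042 y -0.0006 up -0.0007 rot err to theta(rotvec tool deg) [ 0.278  0.119 21.211] th 112.40329760173557
force n,y,up 2.834347060271153 -0.42027776127901423 -2.5469338382703 torque n 0.09230197158853445 [-0.165 -1.369 -0.059] grip 0.021065355687192002 80.84380745887756 j [ 19.44   49.254 -30.98   76.464  10.219  86.818  -7.229]
head 250.6805177181671 217.07445893518502 tip [251.972 213.81 ] model offset of head from tip (tx,ty mm) -0.36265694790685826 -0.8108913717829668
[239.  214.5 271.8 206.2] (tx,ty) [ 1.357 -8.178] [ 6.942 12.346] ang 15.224288426515882
[267.  209.2 279.8 206.5] (tx,ty) [4.934 9.41 ] [ 6.792 17.358] ang 13.152337349310908
[268.2 214.8 278.5 213. ] (tx,ty) [ 1.243 10.264] [ 2.442 16.698] ang 10.556408673778744
```

>>> arm_command([
  [[-0.35,0.12,-0.65],[0,0,0],1],
  [[-0.35,0.12,-0.65],[0,0,0],1],
  [[-0.35,0.12,-0.65],[0,0,0],1],
  [[-0.35,0.12,-0.65],[0,0,0],1],
  [[-0.35,0.12,-0.65],[0,0,0],1],
])

```text
clock: 27.25
eef_pos: [0.5978, -0.0217, 0.1158]
eef_rot: [-150.4, 1.6, 68.3]
ft_force: [5.1, -1.2, -0.3]
opening: 0.0214
finger_force: 80.8
```

>>> arm_command([
  [[-0.35,0.12,-0.65],[0,0,0],1],
  [[-0.35,0.12,-0.65],[0,0,0],1],
  [[-0.35,0.12,-0.65],[0,0,0],1],
  [[-0.24,0.08,-0.43],[0,0,0],1],
  [[0,0,0],[0,0,0],1],
])

```text
clock: 27.88
eef_pos: [0.5978, -0.022, 0.1157]
eef_rot: [-152.2, 10.7, 51.8]
ft_force: [5.2, -1.9, 0.6]
opening: 0.0209
finger_force: 80.9
```

```bash
python3 chk.py 1 1.55; python3 sl2.py 1 w16 | grep -v "ang 0.[01]"
```

```text
clock 27.875 tip along n 0.0042 y -0.0000 up -0.0013 rot err to theta(rotvec tool deg) [  0.334  -0.064 -23.185] th 68.00651981696555
force n,y,up 3.303049360494378 0.12426866143161185 -4.460390556752598 torque n 0.2433685265319883 [-0.575 -1.842  0.251] grip 0.020926653932448136 80.88120102882385 j [ 13.327  47.041 -19.538  77.027   3.167  85.55  -45.715]
head 251.70394862706874 216.94605424985855 tip [253.519 213.421] model offset of head from tip (tx,ty mm) -0.548420138485024 -1.1604287830466251
[268.2 220.5 279.5 220.5] (tx,ty) [-2.981  9.331] [-2.995 16.468] ang -0.11287473821353734
[236.2 232.5 269.2 232.5] (tx,ty) [-11.205 -11.072] [-11.251  10.088] ang -0.12510432456878876
[230.8 220.8 260.8 220.5] (tx,ty) [ -3.105 -14.444] [-2.972  4.574] ang 0.3999799443901397
[241.  214.5 263.8 207. ] (tx,ty) [ 1.115 -7.906] [6.104 6.385] ang 19.245265427568533
[224.8 220.5 234.  220.2] (tx,ty) [ -2.927 -18.242] [ -2.768 -12.379] ang 1.549785000469868
[242.5 214.2 265.5 206.8] (tx,ty) [ 1.282 -6.959] [6.268 7.479] ang 19.054623708306845
```

Blade at 112°, slot ≈93° (with the +3° bias), and torque is rising. A bit more to press it firmly against its stop.

>>> arm_command([
  [[-0.24,0.08,-0.43],[0,0,0],1],
  [[-0.24,0.08,-0.43],[0,0,0],1],
  [[-0.12,0.04,-0.22],[0,0,0],1],
  [[0,0,0],[0,0,0],1],
  [[0,0,0],[0,0,0],1],
])

```text
clock: 28.55
eef_pos: [0.5978, -0.0219, 0.1157]
eef_rot: [-153.9, 14.6, 44.0]
ft_force: [5.1, -2.9, 0.1]
opening: 0.0211
finger_force: 80.9
```

```bash
python3 chk.py 1 1.55; python3 sl2.py 1 w17 | grep -v "ang 0.[01]"
```

```text
clock 28.55 tip along n 0.0042 y 0.0000 up -0.0014 rot err to theta(rotvec tool deg) [  0.381  -0.027 -31.687] th 59.50384515096878
force n,y,up 3.0120835475662493 1.1018058680500298 -4.957709681563139 torque n 0.7157935884145062 [-0.447 -1.969  0.702] grip 0.021146131276083203 80.94375014305115 j [ 12.057  46.716 -17.341  77.149   1.908  85.394 -53.151]
head 251.9177190247982 216.95266270774889 tip [253.775 213.261] model offset of head from tip (tx,ty mm) -0.6602626013978671 -1.189121948294861
[263.8 220.5 279.5 220.5] (tx,ty) [-3.08   6.315] [-3.095 16.308] ang -0.08789626629783333
[244.  220.5 256.8 220.5] (tx,ty) [-3.06  -6.207] [-3.073  1.876] ang -0.08789626629786654
[224.8 220.5 242.2 220.5] (tx,ty) [ -3.042 -18.403] [-3.059 -7.316] ang -0.08789626629816039
[223.8 221.2 241.8 221.2] (tx,ty) [ -3.552 -19.049] [-3.569 -7.637] ang -0.08875317280836569
```

>>> arm_command([
  [[0.24,-0.08,0.43],[0,0,0],1],
  [[0.24,-0.08,0.43],[0,0,0],1],
  [[0,0,0],[0.16,-0.05,0.29],1],
  [[0,0,0],[0.28,-0.1,0.52],1],
  [[0,0,0],[0.28,-0.1,0.52],1],
])

```text
clock: 29.22
eef_pos: [0.6151, -0.0276, 0.1506]
eef_rot: [-152.3, 11.6, 50.2]
ft_force: [-0.1, 0.1, -0.9]
opening: 0.0211
finger_force: 80.7
```

```bash
python3 chk.py 1 1.55; python3 sl2.py 1 w18 | grep -v "ang [-]*0.[01]"; python3 - <<'E'
from g import *
go(np.array([.4828,.3036,.1368]),R.from_euler('xyz',[180,0,80.1],degrees=True))
E
```

```text
clock 29.225 tip along n 0.0436 y -0.0003 up 0.0006 rot err to theta(rotvec tool deg) [  0.155  -0.042 -24.962] th 66.2295640949364
force n,y,up -0.8123298853576286 -0.07606886983106317 -0.29761640309797843 torque n -0.012053068497274387 [-0.157 -0.563 -0.033] grip 0.021113185066532612 80.68987011909485 j [ 12.877  46.717 -18.927  72.344   2.592  90.576 -47.062]
head 254.22530937405577 196.91696271105565 tip [254.465 214.032] model offset of head from tip (tx,ty mm) -0.6088916851084074 -0.06622876584374902
[237.8 211.2 267.5 211.8] (tx,ty) [-11.937 -12.421] [-12.334   9.949] ang -1.0185480245929064
[239.2 172.8 248.8 170.5] (tx,ty) [ 17.818 -10.978] [19.496 -4.082] ang 13.675159461833983
pos [ 0.617 -0.028  0.152] rot [-152.456   11.454   50.121] target [0.483 0.304 0.137] [180.    0.   80.1] 
turn units [-0.201 -4.367  4.662] shift units [-5.353 13.264 -0.625]
```

```bash
sed -i 's/abs(an)<20/abs(an)<30/' sl2.py; python3 sl2.py 1 w19 | grep -v "ang [-]*0.[01]"
```

```text
head 253.36441634298225 196.6833371742526 tip [253.757 212.698] model offset of head from tip (tx,ty mm) -0.7656364768748367 -0.172691081930106
[235.  198.2 272.  184.5] (tx,ty) [ -1.989 -13.937] [ 8.701 13.614] ang 21.204873126209666
[235.8 209.  272.8 195.2] (tx,ty) [-10.549 -13.493] [ 0.349 14.325] ang 21.3934544277402
[239.  212.5 265.  212.2] (tx,ty) [-13.375 -11.064] [-13.193   8.688] ang 0.529697421560854
[238.2 205.5 253.8 199.8] (tx,ty) [ -7.745 -11.568] [-3.184  0.121] ang 21.31508062781491
[254.2 193.  273.  186. ] (tx,ty) [2.12  0.483] [ 7.545 14.377] ang 21.32648102517223
[244.  204.  255.  199.5] (tx,ty) [-6.552 -7.221] [-2.987  1.059] ang 23.291969712213294
[247.8 197.2 266.2 188.2] (tx,ty) [-1.208 -4.378] [5.809 9.392] ang 27.003265623845422
[246.2 205.2 276.  194.2] (tx,ty) [-7.551 -5.53 ] [ 1.131 16.74 ] ang 21.297839055397773
[245.2 197.2 257.  194. ] (tx,ty) [-1.207 -6.25 ] [1.337 2.539] ang 16.142609037185792
[250.2 194.  262.2 189.8] (tx,ty) [ 1.341 -2.502] [4.647 6.43 ] ang 20.313714044527263
[235.2 199.  252.8 195. ] (tx,ty) [ -2.58  -13.758] [ 0.556 -0.634] ang 13.442071748840126
[235.8 200.8 250.8 193.2] (tx,ty) [ -3.965 -13.402] [ 1.927 -2.128] ang 27.591007044747347
[239.2 207.5 252.8 202.5] (tx,ty) [ -9.347 -10.831] [-5.364 -0.628] ang 21.324595209282304
[247.8 169.5 259.5 169.2] (tx,ty) [20.09  -4.308] [20.274  4.274] ang 1.228720814665886
[259.5 197.  274.5 191.5] (tx,ty) [-1.018  4.423] [ 3.28  15.576] ang 21.07824381331896
[255.2 194.  265.8 189.8] (tx,ty) [1.338 1.232] [4.646 9.035] ang 22.97212450367339
[247.2 193.5 264.8 191.8] (tx,ty) [ 1.733 -4.741] [3.09  8.309] ang 5.935942257333877
[243.5 203.8 254.  199.8] (tx,ty) [-6.352 -7.597] [-3.184  0.308] ang 21.83857494863296
[238.2 174.2 252.2 166.8] (tx,ty) [ 16.523 -11.287] [22.142 -1.022] ang 28.698502626792585
[261.  191.5 270.  187.8] (tx,ty) [3.287 5.511] [ 6.194 12.173] ang 23.574878691865262
```

>>> arm_command([
  [[0,0,0],[0,0,1],1],
  [[0,0,0],[0,0,1],1],
  [[0,0,0],[0,0,1],1],
  [[-0.014,-0.31,0.33],[-0.38,0.95,0],1],
  [[-0.014,-0.31,0.33],[-0.38,0.95,0],1],
])

```text
clock: 29.95
eef_pos: [0.5954, 0.0204, 0.2245]
eef_rot: [-155.9, 9.0, 54.1]
ft_force: [-1.6, 0.2, -1.2]
opening: 0.0211
finger_force: 80.7
```

>>> arm_command([
  [[-0.014,-0.31,0.33],[-0.38,0.95,0],1],
  [[-0.014,-0.31,0.33],[-0.38,0.95,0],1],
  [[-0.014,-0.31,0.33],[-0.38,0.95,0],1],
  [[-0.014,-0.31,0.33],[-0.38,0.95,0],1],
  [[-0.014,-0.31,0.33],[-0.38,0.95,0],1],
])

```text
clock: 30.58
eef_pos: [0.5475, 0.1395, 0.2245]
eef_rot: [-165.3, 4.0, 64.5]
ft_force: [-0.0, 0.5, -1.2]
opening: 0.0212
finger_force: 80.7
```

>>> arm_command([
  [[-0.014,-0.31,0.33],[-0.38,0.95,0],1],
  [[-0.014,-0.31,0.33],[-0.38,0.95,0],1],
  [[-0.014,-0.31,0.33],[-0.38,0.95,0],1],
  [[-0.014,-0.31,0.33],[-0.38,0.95,-0.5],1],
  [[-0.014,-0.31,0.33],[-0.38,0.95,-0.5],1],
])

```text
clock: 31.2
eef_pos: [0.5001, 0.2582, 0.1994]
eef_rot: [-175.5, 0.8, 75.4]
ft_force: [0.2, -0.0, -1.0]
opening: 0.021
finger_force: 80.7
```

>>> arm_command([
  [[-0.014,-0.31,0.33],[-0.38,0.95,-0.5],1],
  [[-0.014,-0.31,0.33],[-0.38,0.95,-0.5],1],
  [[0,0,0],[0,0,0],1],
  [[0,0,0],[0,0,0],1],
  [[0,0,0],[0,0,0],1],
])

```text
clock: 31.82
eef_pos: [0.4824, 0.304, 0.1745]
eef_rot: [-179.7, 0.1, 79.7]
ft_force: [0.4, 0.2, -0.2]
opening: 0.0208
finger_force: 80.7
```

```bash
python3 - <<'E'
from g import *
go(np.array([.4828,.3036,.1418]),R.from_euler('xyz',[180,0,80.1],degrees=True))
im,p=snap('wrist','w20'); print(p['eye'],p['rotation'])
cs=np.array([[.4539,.339,.05],[.5223,.3266,.05],[.512,.2681,.05],[.4426,.2801,.05]])
print('exp stand corners',[proj(p,c) for c in cs])
g=cv2.cvtColor(im,cv2.COLOR_RGB2HSV); u,v=proj(p,cs.mean(0)).astype(int)
st=manip.state()['eef_pos'];print('tip',proj(p,st-[0,0,L]))
m=cv2.inRange(g,(10,40,190),(30,150,255)); n_,l,s,c=cv2.connectedComponentsWithStats(m)
for i in range(1,n_):
    if s[i,4]>300: print(s[i],c[i])
E
```

```text
pos [0.482 0.304 0.175] rot [-179.668    0.13    79.723] target [0.483 0.304 0.142] [180.    0.   80.1] 
turn units [ 0.01  -0.051  0.055] shift units [ 0.015 -0.017 -1.309]
[0.497 0.381 0.303] [-17.635   0.319 -10.261]
exp stand corners [array([207.801, 154.355]), array([300.141, 154.476]), array([297.361, 227.371]), array([209.973, 227.812])]
tip [252.996 213.511]
[ 241    0  159   64 8105] [322.273  26.948]
[ 207  153   94   89 5616] [253.27 186.92]
[   13   183   131   113 11010] [ 76.96  239.791]
```

Both slots now read ≈92.3° in the same frame, so they match and both are home. Lowering the driver into its stand.

>>> arm_command([
  [[0.01,-0.05,0.05],[0.015,-0.015,-1],1],
  [[0,0,0],[0,0,-0.7],1],
  [[0,0,0],[0,0,-0.4],1],
  [[0,0,0],[0,0,-0.4],1],
  [[0,0,0],[0,0,0],1],
])

```text
clock: 32.5
eef_pos: [0.4816, 0.3045, 0.1111]
eef_rot: [-179.9, 0.0, 80.2]
ft_force: [0.0, -0.5, -0.5]
opening: 0.0213
finger_force: 80.7
```

```bash
python3 chk.py 1 1.55; python3 -c "
from h import *
s=manip.state();print(s['eef_pos'],s['eef_rot'],s['ft_force'])"
```

```text
clock 32.5 tip along n -0.0974 y -0.2712 up 0.1453 rot err to theta(rotvec tool deg) [29.817  2.727  7.71 ] th 100.46214461162798
force n,y,up -0.3177679975063123 0.4704581522061151 -0.4122690181588044 torque n 0.0478003153524676 [ 0.021 -0.053  0.034] grip 0.021283560114885112 80.6744134426117 j [-14.982  30.086 -29.565 105.279  18.88   49.628 -63.443]
[0.48163488 0.30447912 0.11108529] [-1.79912434e+02  3.06827275e-02  8.01936454e+01] [ 0.03507859 -0.50927827 -0.48132967]
```

>>> arm_command([
  [[0,0,0],[0.02,-0.02,-0.4],1],
  [[0,0,0],[0.02,-0.02,-0.4],1],
  [[0,0,0],[0,0,-0.25],1],
  [[0,0,0],[0,0,-0.1],1],
  [[0,0,0],[0,0,0],1],
])

```text
clock: 33.12
eef_pos: [0.4828, 0.3037, 0.0828]
eef_rot: [-179.9, -0.0, 80.2]
ft_force: [-0.6, -0.1, -2.4]
opening: 0.0213
finger_force: 80.7
```

>>> arm_command([
  [[0,0,0],[0,0,-0.02],1],
  [[0,0,0],[0,0,-0.02],1],
  [[0,0,0],[0,0,0],1],
  [[0,0,0],[0,0,0],1],
  [[0,0,0],[0,0,0],1],
])

```text
clock: 33.75
eef_pos: [0.4829, 0.3036, 0.082]
eef_rot: [-180.0, -0.0, 80.2]
ft_force: [0.6, -0.4, -0.7]
opening: 0.0209
finger_force: 80.7
```

>>> arm_command([
  [[0,0,0],[0,0,-0.03],1],
  [[0,0,0],[0,0,-0.03],1],
  [[0,0,0],[0,0,0],1],
  [[0,0,0],[0,0,0],1],
  [[0,0,0],[0,0,0],1],
])

```text
clock: 34.38
eef_pos: [0.483, 0.3036, 0.0817]
eef_rot: [180.0, 0.0, 80.2]
ft_force: [-3.6, -3.5, 11.5]
opening: 0.0213
finger_force: 82.6
```

>>> arm_command([
  [[0,0,0],[0,0,0.03],0.2],
  [[0,0,0],[0,0,0],-0.2],
  [[0,0,0],[0,0,0],-0.2],
  [[0,0,0],[0,0,0],-0.2],
  [[0,0,0],[0,0,0.4],-0.2],
])

```text
clock: 35.0
eef_pos: [0.4824, 0.3033, 0.0908]
eef_rot: [-179.9, 0.1, 80.2]
ft_force: [-0.3, -0.5, -0.0]
opening: 0.0513
finger_force: 0.0
```

>>> arm_command([
  [[0,0,0],[0,0,1],-0.2],
  [[0,0,0],[0,0,1],-0.2],
  [[0,0,0],[0,0,0.6],-0.2],
  [[0,0,0],[0,0,0],-0.2],
  [[0,0,0],[0,0,0],-0.2],
])

```text
clock: 35.62
eef_pos: [0.4826, 0.3032, 0.1555]
eef_rot: [-179.9, 0.0, 80.2]
ft_force: [-0.2, -1.0, -0.4]
opening: 0.0514
finger_force: 0.0
```

```bash
python3 - <<'E'
from h import *
im,p=snap('wrist','w21'); s=manip.state(); print(s['eef_pos'],s['ft_force'])
st=np.r_[.483,.3036,.116]; print('exp handle top',proj(p,st))
for f in('w6','w21'):
    g=cv2.cvtColor(cv2.imread(f'pics/{f}.png'),cv2.COLOR_BGR2HSV); m=cv2.inRange(g,(0,0,0),(180,255,60))[150:265,215:290]
    c=max(cv2.findContours(m,0,2)[0],key=cv2.contourArea)+[215,150]; print(f,cv2.boundingRect(c))
# bystanders and cells: compare before/after in top and scene
for n in('top','scene'):
    b=cv2.imread(f'pics/{n}0.png'); a,_=snap(n,n+'E'); d=cv2.absdiff(a[:,:,::-1].copy(),b).max(2); m=cv2.morphologyEx((d>40).astype(np.uint8),cv2.MORPH_OPEN,np.ones((3,3)))
    k,l,S,c=cv2.connectedComponentsWithStats(m); print(n,[x.tolist() for x in S[1:] if x[4]>25])
E
```

```text
[0.48242826 0.3031813  0.15523128] [-0.01058139 -0.06805096 -0.0883154 ]
exp handle top [253.12542419 237.6098911 ]
w6 (232, 188, 40, 68)
w21 (234, 188, 39, 66)
top [[87, 159, 204, 223, 13586], [92, 219, 11, 16, 76], [253, 218, 8, 7, 42], [37, 231, 36, 20, 319], [47, 232, 9, 7, 53], [72, 232, 8, 11, 47], [80, 236, 9, 9, 59], [108, 237, 15, 6, 60], [339, 238, 26, 11, 182], [101, 247, 9, 5, 35], [92, 248, 8, 8, 49], [31, 250, 15, 8, 63], [24, 288, 15, 14, 141], [464, 303, 34, 24, 542], [301, 306, 79, 32, 1278], [284, 317, 8, 8, 47], [20, 326, 17, 9, 86], [28, 327, 27, 18, 193], [17, 336, 17, 23, 140], [45, 341, 14, 7, 51], [281, 342, 25, 18, 290], [57, 349, 7, 5, 27], [32, 351, 10, 11, 53], [224, 355, 19, 24, 279], [49, 358, 76, 25, 788], [42, 363, 12, 7, 58], [248, 363, 19, 19, 229], [127, 364, 7, 8, 26], [235, 368, 21, 16, 217], [40, 371, 8, 6, 36], [90, 374, 9, 8, 55], [99, 377, 15, 6, 53], [497, 378, 6, 6, 29]]
scene [[97, 0, 15, 14, 102], [130, 0, 16, 17, 124], [190, 0, 322, 214, 17090], [211, 7, 6, 8, 31], [304, 15, 3, 14, 42], [163, 124, 24, 20, 199], [250, 164, 6, 7, 33], [402, 241, 110, 57, 2896], [384, 247, 17, 13, 86]]
```

```bash
python3 -c "
from rig import manip
print(manip.sign_off())"
```

```text
the job is handed in; nothing more can be done
None
```

I handed the job in at about 36 s: the spare is down in the empty well, both screws are turned to their stops with the driver, and the driver is back down in its stand; comparing before and after pictures showed no sign that the books, phone, candle or plant moved.

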